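# Reload the tape dispenser at the ink bench

## Task

The tape dispenser on the ink bench has run out: draw its axle right out of both side plates, drop every empty cardboard core into the grey waste bin, and stand every full tape roll from the rack upright on the dispenser's two rails. Then thread the axle back through the first side plate, all the rolls and the second side plate, from the same side as before, until its orange tab's shoulder is fully home against the side plate. Leave the ink containers and the spatula where they are.

Things in the scene. Friction and masses are not known exactly. Their poses are not given: they have to be found in the camera images.
- axle_line (a point): Middle of the dispenser's axle line (through the centres of the two side-plate holes), 65 mm above the bench. y along the line, x across, z up. The plates' inner faces are at y = -79 and +79 mm, outer faces at y = -87 and +87 mm. The axle starts in both holes with its tab on the -y side, the empty cores standing on the rails around it.
- dispenser: Tape dispenser, fixed: wooden base 100 x 174 x 10 mm, two upright aluminium side plates 8 mm thick, 70 mm wide, tops 88 mm up, each with an 18 mm hole. Two steel rails 8 mm thick run between them along y at x = -20 and +20 mm, centres 33 mm up; a full roll stood on both has its centre on the axle line within 2 mm. Origin under its centre, axes as axle_line.
- axle_grip (a point): Centre of the axle's orange tab (24 wide across x, 40 long along y, 14 mm thick along z). Axle: rigid, 0.12 kg; from the tab's +y face (the shoulder, 20 mm ahead of this point) a 14 mm round steel shaft runs 190 mm along +y, its last 14 mm tapering to a 6 mm nose. The shoulder is too wide for the holes. Laid on the bench it lies flat, axis 7 mm up, and does not roll.
- axle_nose (a point): Tip of the axle's tapered nose, on its axis, 210 mm from axle_grip; y points along the axle out of the nose. Fully home, with the shoulder against the -y side plate, the tip stands 16 mm outside the +y plate (y = +103 mm in axle_line's frame).
- bin_in (a point): Centre of the inner floor (4 mm above the bench) of the grey open waste bin, 120 x 120 x 55 mm outside, walls 4 mm, fixed; x and y along its sides.
- rack: Plywood stock rack, fixed, 90 x 128 mm; origin on the bench under its centre. Three slots side by side along its y, at y = -44, 0 and +44 mm, each 24 mm wide and 78 mm long, floor 6 mm and wall tops 30 mm above the bench.
- core_a_centre (a point): Centre of an empty brown cardboard tape core: a ring of 52 mm outside and 44 mm inside diameter, 18 mm wide along its y (the ring's axis), 15 g. Stands on edge on the dispenser's rails, centre 10 mm below the axle line. May be absent.
- core_b_centre (a point): Centre of an empty brown cardboard tape core: a ring of 52 mm outside and 44 mm inside diameter, 18 mm wide along its y (the ring's axis), 15 g. Stands on edge on the dispenser's rails, centre 10 mm below the axle line. May be absent.
- roll_blue_centre (a point): Centre of the blue full tape roll: a ring of 68 mm outside and 44 mm inside diameter, 18 mm wide along its y (the ring's axis), 60 g. Starts standing on edge in a rack slot, centre 40 mm above the bench. May be absent.
- roll_green_centre (a point): Centre of the green full tape roll: a ring of 68 mm outside and 44 mm inside diameter, 18 mm wide along its y (the ring's axis), 60 g. Starts standing on edge in a rack slot, centre 40 mm above the bench. May be absent.
- roll_white_centre (a point): Centre of the white full tape roll: a ring of 68 mm outside and 44 mm inside diameter, 18 mm wide along its y (the ring's axis), 60 g. Starts standing on edge in a rack slot, centre 40 mm above the bench. May be absent.
- ink_tub: Light-blue open ink tub, 96 mm across, 100 mm tall; origin under its centre. To be left alone.
- ink_jar: Orange ink jar with a white lid, 70 mm across, 90 mm tall; origin under its centre. To be left alone.
- ink_can: Blue ink can, 100 mm across, 110 mm tall; origin under its centre. To be left alone.
- spatula: Ink spatula lying on the bench, origin near its middle. To be left alone.
Things that resemble listed ones, but are neither listed nor needed, are in the scene too. Leave any purple look-alike of the part that bears core_b_centre alone. Leave any purple look-alike of the part that bears core_a_centre alone.

How it is judged (in metres and radians):
On the way:
1. the axle is drawn clear of both side plates ((y of axle_nose in the frame of axle_line below -0.088 m or z of axle_nose in the frame of axle_line above 0.06 m)), for 0.2 s.
At the end, for the whole second after the job is handed in: Every core is in the bin; every roll stands on the rails between the plates, centre within 12 mm of the axle line and axis within 0.2 rad; the axle passes both holes from the -y side, shoulder within 7 mm of the plate and nose within 6 mm of the line; all at rest (x of core_a_centre in the frame of bin_in between -0.058 and 0.058 m and y of core_a_centre in the frame of bin_in between -0.058 and 0.058 m and z of each of core_a_centre, core_b_centre in the frame of bin_in below 0.06 m and x of core_b_centre in the frame of bin_in between -0.058 and 0.058 m and y of core_b_centre in the frame of bin_in between -0.058 and 0.058 m and x of roll_blue_centre in the frame of axle_line between -0.012 and 0.012 m and z of roll_blue_centre in the frame of axle_line between -0.012 and 0.012 m and y of roll_blue_centre in the frame of axle_line between -0.071 and 0.071 m and angle between the y axis of each of roll_blue_centre, roll_green_centre, roll_white_centre and the y axis of axle_line, either way round below 0.2 rad and x of roll_green_centre in the frame of axle_line between -0.012 and 0.012 m and z of roll_green_centre in the frame of axle_line between -0.012 and 0.012 m and y of roll_green_centre in the frame of axle_line between -0.071 and 0.071 m and x of roll_white_centre in the frame of axle_line between -0.012 and 0.012 m and z of roll_white_centre in the frame of axle_line between -0.012 and 0.012 m and y of roll_white_centre in the frame of axle_line between -0.071 and 0.071 m and y of axle_nose in the frame of axle_line above 0.096 m and x of axle_nose in the frame of axle_line between -0.006 and 0.006 m and z of axle_nose in the frame of axle_line between -0.006 and 0.006 m and angle between the y axis of axle_nose and the y axis of axle_line, either way round below 0.06 rad and linear speed of each of axle, core_a, core_b, roll_blue, roll_green, roll_white below 0.03 m/s); the robot touches nothing.
It fails at once if the ink tub is shifted by more than 3 cm (distance of ink_tub from where it was at the start of the episode above 0.03 m).
It fails at once if the ink jar is shifted by more than 3 cm (distance of ink_jar from where it was at the start of the episode above 0.03 m).
It fails at once if the ink can is shifted by more than 3 cm (distance of ink_can from where it was at the start of the episode above 0.03 m).
It fails at once if the spatula is shifted by more than 3 cm (distance of spatula from where it was at the start of the episode above 0.03 m).
Of roll_blue, roll_green, roll_white only 2 to 3 are there at a start; the rules pass over those that are not, and their reading is None.
Of core_a, core_b only 1 to 2 are there at a start; the rules pass over those that are not, and their reading is None.
At some moment in a run one of axle may be knocked a few centimetres aside while the robot is not near it.
It also fails if it takes over 192 s, if anything falls off the work surface, if the arm or the gripper's body presses on something with over 40 N, if the wrist force passes 120 N, or if a joint passes its speed limit or range.

## Robot

A 6-joint arm with a two-finger parallel gripper is mounted at the origin on the work surface. World frame = base frame: x ahead of the robot, y to its left, z up, the work surface at z = 0. Lengths are in m, angles in degrees, forces in N, time in s.
With the tool pointing down it reaches from about 0.375 to 0.925 m from the base axis. Payload 5.7 kg.
Tool frame: the origin (TCP) lies on the centre line of the jaws, within the pads' length; the fingertips stand 22 mm ahead of it and the grasp point (between the pads) lies 3 mm ahead of it (bot.finger_overhang is the distance from the TCP to the fingertips, in m); z points along the fingers, y is the line along which they close (so a half turn about z gives the same grasp; the last joint's range is limited). The gripper opens to 88 mm and grips with 3 to 60 N. Pads are 20 mm wide; open, the fingers measure 115 mm over their backs; the gripper's body (75 mm by 178 mm) begins 61 mm behind the grasp point.
Start: joints at [-82.512, 20.558, 86.54, -0, 72.909, -6.595], TCP at [0.146, -0.582, 0.223] pointing down, gripper open.
Joint ranges: [-170.27, 170.27], [-57.76, 135], [12.27, 136.19], [-55.21, 235.2], [11.17, 155.16], [-170.74, 170.74]. Speed limits (degrees/s): [136.94, 136.94, 180, 180, 180, 180].

## Interface

Orientations are given as [roll, pitch, yaw] about the fixed x, y, z axes, in that order (R = Rz(yaw) Ry(pitch) Rx(roll)).
In Python, from cell import bot gives the robot as it stands. The module is installed in compiled form; this text tells all that it offers.
- The arm moves only by the shell command python3 -m handwheel 'ROWS' [FORCE]. ROWS is JSON, a list of rows, each an object of numbers: "rx", "ry", "rz": the turn, a rotation vector about the tool's x, y, z in rad; "tx", "ty", "tz": the shift along the tool's x, y, z in m; "hand": the gripper command: -1 is fully open, 1 is shut, values between are in proportion. In form: [{"rx": .., "ry": .., "rz": .., "tx": .., "ty": .., "tz": .., "hand": ..}, ...]. A call has 1 to 20 rows; each row shifts and turns the commanded pose from where the row before left it, along the tool's axes as they then stand; what a row does not reach is not made up. A row lasts 1/8 s, in which the tool goes at most 62.5 mm and 10.7 degrees, less where a joint would pass 70% of its speed; a pose out of reach is approached as far as the arm can. A call is refused whole if a number of a shift passes 0.0625 or a number of a turn 0.188, either way. A call with a gripper value outside its range is refused whole. The fingers move at their own pace and stop on an object; FORCE is the grip in N (left out, the last holds). Time passes only in rows, so rows that do not move let the fingers close. It gives the time, the measured TCP pose, the force, the opening and the grip force at its end, in the units of the state.
- bot.sense(): the state, without advancing time (a new reading comes with each control period).
- bot.read_camera(name): name is "scene" or "top"; returns the picture (384x512x3 uint8, red, green, blue); there is no depth.
- bot.camera_model(name): a dict with "K" (3x3 intrinsics, pixels), "distortion" ([k1, k2, p1, p2, k3] as OpenCV has them; the pictures are not rectified), "origin" and "rotation" of the camera in the world. Camera axes: x right, y down, z forward; pixel columns grow to the right and rows downward; lengths in m; the calibration is good to about 2 mm. A picture is of the moment at which its call begins. camera_model takes no time and is no camera call.
- bot.sign_off(): hands the job in; it is judged then, once.
The state is a dict: "time_s": time; "joint_positions": joint angles; "qd": joint speeds; "tau": joint torques, N m; "tcp_pos": TCP position; "eef_rot": TCP orientation; "force": force on the tool from outside, world axes, zero at the start; "ft_torque": the same for the moment, N m; "opening": opening from 0.0 (shut) to 1.0 (fully open); "gripper_force": force on a finger pad.
Only numpy, scipy, OpenCV 4.12 (cv2) and the standard library are available. Lean on these libraries where they do the work, as an engineer would, in place of code of your own. Each camera call takes 0.05 s, during which the arm holds its last target. There are 200 camera calls.

## Working session

There is one attempt and no reset: what is moved stays moved. The work goes in short steps, Python scripts to look and compute and a shell command to move; the robot and the scene stay as the last step left them, time stands still between calls to the robot, and variables do not carry over. Pictures are saved under pics/ and viewed, at most 14 in all, crops included, and the job is handed in when it is done.

```bash
mkdir -p pics; cat > h.py <<'E'
import numpy as np, cv2
from cell import bot
def grab(n,f):
    im=bot.read_camera(n); cv2.imwrite(f'pics/{f}.png',im[:,:,::-1]); return im
def ray(n,uv):
    m=bot.camera_model(n); K=np.array(m['K'],float); d=np.array(m['distortion'],float)
    p=cv2.undistortPoints(np.array(uv,float).reshape(-1,1,2),K,d).reshape(-1,2)
    D=np.c_[p,np.ones(len(p))]@np.array(m['rotation']).T
    return np.array(m['origin']),D
def onz(n,uv,z):
    o,D=ray(n,uv); return o+D*((z-o[2])/D[:,2])[:,None]
def px(n,P):
    m=bot.camera_model(n); R=np.array(m['rotation']); 
    rv=cv2.Rodrigues(R.T)[0]; t=-R.T@np.array(m['origin'])
    return cv2.projectPoints(np.array(P,float).reshape(-1,1,3),rv,t,np.array(m['K'],float),np.array(m['distortion'],float))[0].reshape(-1,2)
E
python3 - <<'E'
from h import *
a=grab('top','t0');b=grab('scene','s0')
cv2.imwrite('pics/t0x.png',cv2.resize(a[:,:,::-1],(800,600)));cv2.imwrite('pics/s0x.png',cv2.resize(b[:,:,::-1],(800,600)))
for n in('top','scene'):
    m=bot.camera_model(n);print(n,m['origin'],np.round(m['rotation'],3).tolist(),m['K'])
print(bot.sense())
E
```

```text
top [0.44303975 0.16794586 0.95342534] [-174.77, 0.166, -91.145] [[376.62345924   0.         256.03796911]
 [  0.         376.62345924 192.94707616]
 [  0.           0.           1.        ]]
scene [1.14731437 0.09060147 0.9951316 ] [-145.776, 0.414, 82.998] [[454.21239653   0.         254.76666816]
 [  0.         454.21239653 197.00832753]
 [  0.           0.           1.        ]]
{'time_s': 0.1, 'joint_positions': array([-8.25117927e+01,  2.05943576e+01,  8.65901628e+01,  6.41475930e-04,
        7.29096478e+01, -6.59594283e+00]), 'qd': array([ 0.03060092, -0.07690786, -0.14429925,  0.05265544, -0.04837422,
       -0.04548007]), 'tau': array([-2.03349309e-04, -5.16355240e+01, -2.71406615e+01,  6.76465267e-02,
        2.77327246e-02, -2.90183425e-05]), 'tcp_pos': array([ 0.14591304, -0.58136385,  0.22210538]), 'eef_rot': array([-1.79906525e+02, -1.14255819e-02,  1.40839518e+01]), 'force': array([-0.08464033,  0.76096099, -0.4994296 ]), 'ft_torque': array([-0.0203192 , -0.03298429,  0.01324366]), 'gripper_force': 0.0, 'opening': 1.000587785725989}
```

View pics/t0x.png

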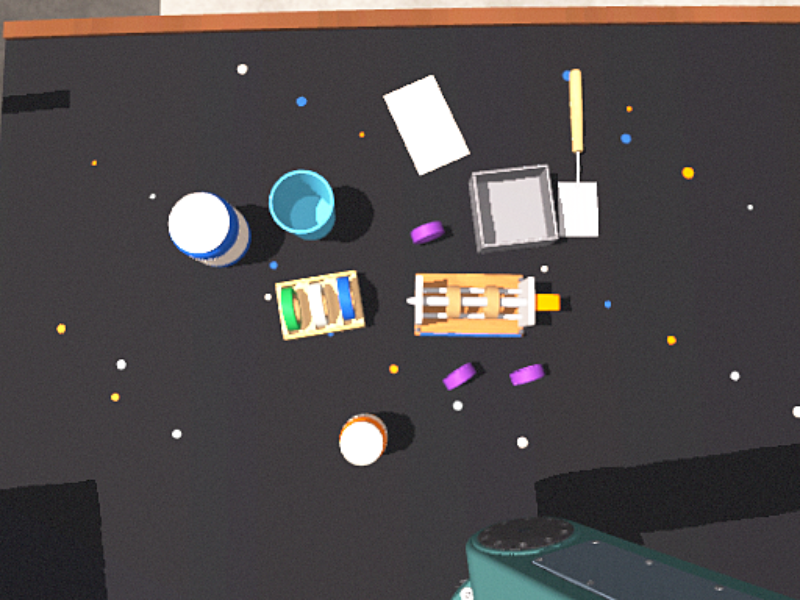

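View pics/s0x.png

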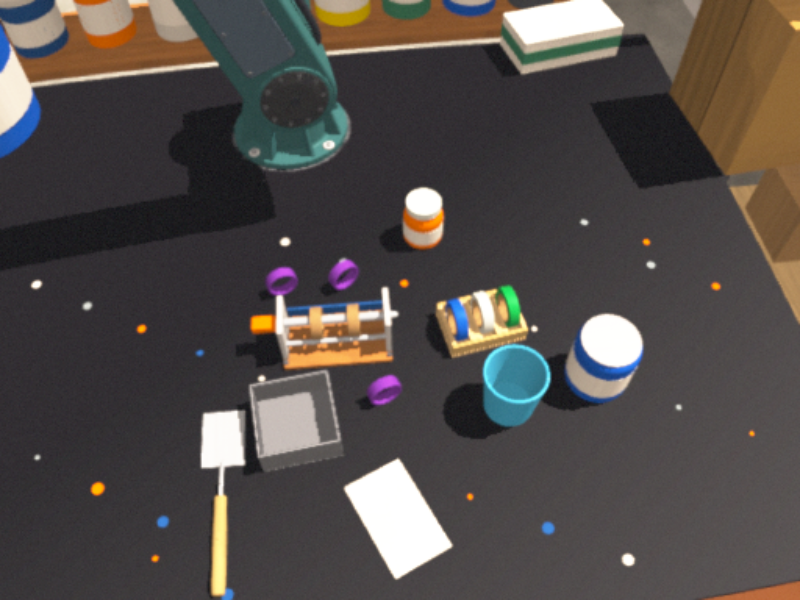

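Top view (in 800x600 pixels): the dispenser is at (477,303) with its tab on the right at (548,302) and two brown cores at (455,303) and (493,303). The rack at (320,305) holds the green, white and blue rolls, and the bin is at (513,208). The purple rings at (427,232), (460,376) and (527,374) are the look-alikes, so I leave them alone. I'll confirm all this in one enlarged crop.

```bash
sed -i 's/^def grab/from scipy.spatial.transform import Rotation as Ro\ndef RM(m): return Ro.from_euler("xyz",m["rotation"],degrees=True).as_matrix()\ndef grab/; s/np.array(m\[.rotation.\])/RM(m)/' h.py
python3 - <<'E'
from h import *
a=cv2.imread('pics/t0.png');c=a[95:225,170:365]
cv2.imwrite('pics/c0.png',cv2.resize(c,None,fx=4,fy=4,interpolation=cv2.INTER_CUBIC))
h=cv2.cvtColor(a,cv2.COLOR_BGR2HSV)
def blobs(im,lo,hi,n):
    m=cv2.inRange(im,lo,hi);k,l,s,ce=cv2.connectedComponentsWithStats(m)
    for i in range(1,k):
        if s[i,4]>40: print(n,s[i].tolist(),ce[i].round(1))
blobs(h,(8,200,180),(22,255,255),'orange');blobs(h,(50,120,80),(75,255,255),'green');blobs(h,(105,150,80),(125,255,255),'blue')
for n,uv in dict(disp=(305,194),tab=(351,193.5),bin=(328,134),rack=(205,195)).items(): print(n,onz('top',[uv],{'tab':.065,'disp':.065,'bin':.004,'rack':.03}[n]).round(3))
E
```

```text
orange [217, 267, 30, 23, 77] [235.  273.4]
green [180, 184, 12, 27, 194] [184.5 197.4]
blue [109, 124, 43, 42, 279] [140.2 151.4]
blue [143, 145, 18, 26, 49] [155.3 159.1]
blue [216, 177, 7, 10, 54] [219.1 181.1]
blue [218, 193, 9, 11, 70] [222.2 198.7]
blue [269, 213, 64, 3, 105] [303.2 214.2]
disp [[0.52  0.053 0.065]]
tab [[ 0.519 -0.056  0.065]]
bin [[ 0.678 -0.019  0.004]]
rack [[0.525 0.295 0.03 ]]
```

View pics/c0.png

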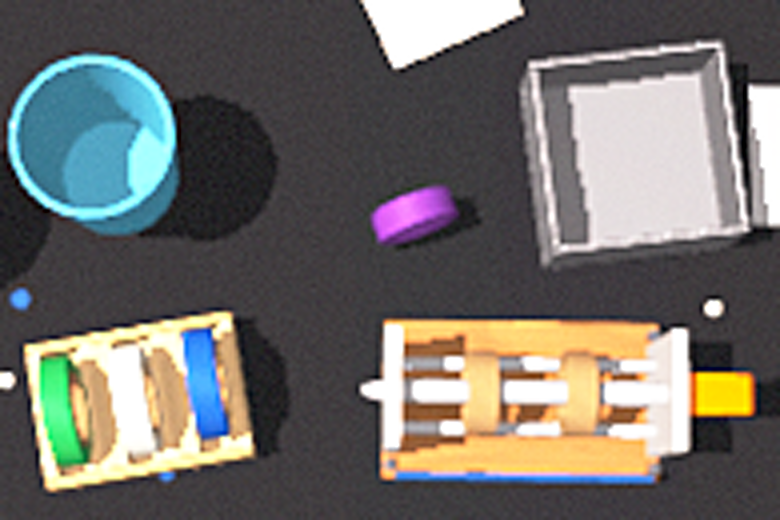

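The crop shows the two brown cores on the rails at (486,392) and (581,393), the orange tab at (724,393) and the nose at (362,390). The three rolls stand in the rack slots. The purple ring is separate.

```bash
cat > m.py <<'E'
from h import *
f=lambda *c:[(170+x/4,95+y/4) for x,y in c]
def P(n,z,*c): p=onz('top',f(*c),z);print(n,p[:,:2].round(4).tolist(),'mean',p[:,:2].mean(0).round(4));return p
if __name__=='__main__':
    P('axle',.065,(362,390),(440,390),(535,391),(630,393))
    P('axtop',.072,(754,373),(754,414),(696,373),(696,414))
    P('plateL',.088,(386,322),(404,322),(386,450),(404,450))
    P('plateR',.088,(668,329),(690,329),(668,452),(690,452))
    P('coretop',.081,(486,352),(486,435),(581,352),(581,435))
    r=P('rack',.03,(25,345),(232,312),(255,455),(48,490))
    P('bin',.055,(525,62),(722,42),(748,230),(545,255))
    P('binfloor',.004,(568,85),(708,72),(720,230),(590,242))
    P('green',.06,(40,356),(72,356),(55,470),(88,460));P('white',.074,(113,346),(142,344),(157,455));P('blue',.074,(184,332),(211,328),(227,432),(200,438))
    # scene
    s=1/1.5625
    for n,uv,z in(('tab',(263*s,324*s),.065),('nose',(397*s,314*s),.065),('axmid',(335*s,320*s),.065)):print(n,onz('scene',[uv],z).round(4))
E
python3 m.py; python3 - <<'E'
import cv2
a=cv2.imread('pics/s0.png');c=a[165:305,155:350]
cv2.imwrite('pics/c1.png',cv2.resize(c,None,fx=4,fy=4,interpolation=cv2.INTER_CUBIC))
E
```

```text
axle [[0.5252, 0.1583], [0.5243, 0.1121], [0.5226, 0.0559], [0.5202, -0.0004]] mean [0.5231 0.0815]
axtop [[0.53, -0.0728], [0.5058, -0.0717], [0.5307, -0.0385], [0.5065, -0.0375]] mean [ 0.5182 -0.0551]
plateL [[0.5624, 0.1438], [0.5622, 0.1334], [0.4882, 0.1455], [0.488, 0.1351]] mean [0.5252 0.1395]
plateR [[0.555, -0.0195], [0.5548, -0.0323], [0.4837, -0.0167], [0.4835, -0.0294]] mean [ 0.5192 -0.0245]
coretop [[0.5445, 0.0857], [0.4961, 0.0871], [0.5434, 0.0303], [0.495, 0.032]] mean [0.5198 0.0588]
rack [[0.5607, 0.3657], [0.5786, 0.2373], [0.4898, 0.2244], [0.4708, 0.3517]] mean [0.525  0.2948]
bin [[0.7258, 0.0542], [0.7362, -0.0673], [0.6188, -0.0778], [0.6058, 0.0459]] mean [ 0.6716 -0.0112]
binfloor [[0.726, 0.0204], [0.733, -0.0706], [0.6291, -0.0737], [0.6229, 0.0099]] mean [ 0.6778 -0.0285]
green [[0.55, 0.3503], [0.5496, 0.3311], [0.4817, 0.3415], [0.4873, 0.3218]] mean [0.5171 0.3362]
white [[0.5534, 0.3044], [0.5542, 0.2873], [0.4887, 0.279]] mean [0.5321 0.2902]
blue [[0.5608, 0.2624], [0.5629, 0.2465], [0.5013, 0.2379], [0.4981, 0.2537]] mean [0.5308 0.2501]
tab [[ 0.5221 -0.053   0.065 ]]
nose [[0.53   0.1579 0.065 ]]
axmid [[0.5289 0.0601 0.065 ]]
```

View pics/c1.png

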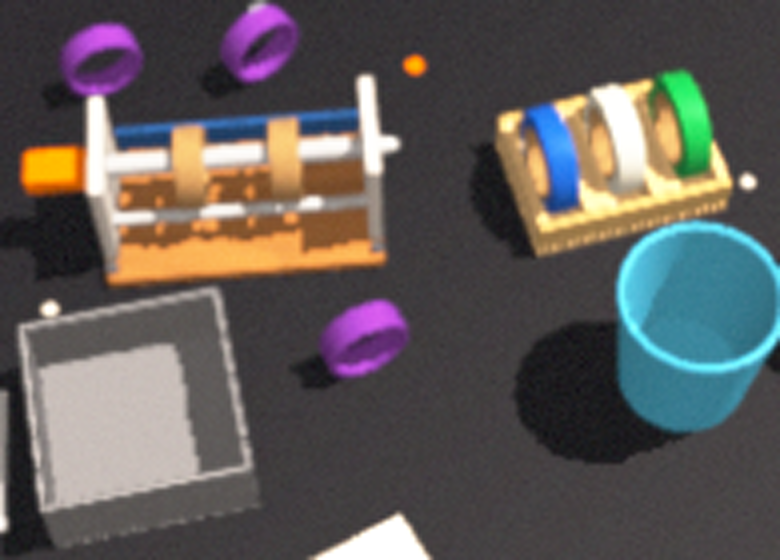

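The top-view measurements fit the given sizes: the axle measures 213 mm against 210 mm, the bin about 120 mm and the rack about 128 mm. The dispenser's yaw is about -2°, the rack's +8° and the bin's +5°. Next I move over the tab.

```bash
cat > d.py <<'E'
import sys
from h import *
# usage: d.py x y z yaw -> deltas in the tool axes
s=bot.sense();R=Ro.from_euler('xyz',s['eef_rot'],degrees=True).as_matrix()
a=list(map(float,sys.argv[1:]))
def dl(a):
    Rt=Ro.from_euler('xyz',[180,0,a[3]],degrees=True)
    rv=(Ro.from_matrix(R.T)*Rt).as_rotvec()
    print('t in present axes',(R.T@(np.array(a[:3])-s['tcp_pos'])).round(4),'t in target axes',(Rt.as_matrix().T@(np.array(a[:3])-s['tcp_pos'])).round(4),'rv',rv.round(3))
dl(a)
E
python3 -m handwheel '[{"rz":-0.184},{"rz":-0.184},{"rz":-0.184},{"rz":-0.184},{"rz":-0.184},{"rz":-0.184},{"rz":-0.184},{"tx":0.045,"ty":0.0297},{"tx":0.045,"ty":0.0297},{"tx":0.045,"ty":0.0297},{"tx":0.045,"ty":0.0297},{"tx":0.045,"ty":0.0297},{"tx":0.045,"ty":0.0297},{"tx":0.045,"ty":0.0297},{"tx":0.045,"ty":0.0297},{"tx":0.045,"ty":0.0297},{"tx":0.045,"ty":0.0297}]' 10; python3 d.py .521 -.054 .081 88
```

```text
t in present axes [ 0.4921 -0.42    0.1419] t in target axes [0.5401 0.3565 0.1411] rv [-1.00e-03 -1.00e-03 -1.29e+00]$[0]: bad value
```

```bash
python3 -m handwheel '[{"rz":-0.184,"hand":-1}]' 10;  python3 -m handwheel '[{"rx":0,"ry":0,"rz":-0.184,"tx":0,"ty":0,"tz":0,"hand":-1}]' 10; python3 d.py .521 -.054 .081 88
```

```text
time_s: 0.22
tcp_pos: [0.1459, -0.5815, 0.2223]
eef_rot: [-179.9, -0.0, 24.9]
force: [0.8, -0.3, 0.8]
opening: 0.999
gripper_force: 0.0
t in present axes [ 0.562  -0.3209  0.1419] t in target axes [0.5403 0.3564 0.1413] rv [-1.000e-03 -1.000e-03 -1.102e+00]$[0]: bad value
```

```bash
python3 -m handwheel '[{"rx":0,"ry":0,"rz":-0.184,"tx":0,"ty":0,"tz":0,"hand":-1},{"rz":-0.184,"hand":-1}]' 10 2>&1; echo --; python3 -m handwheel '[{"rx":0,"ry":0,"rz":-0.184,"tx":0,"ty":0,"tz":0,"hand":-1}]' 2>&1
```

```text
$[1]: bad value
--
time_s: 0.35
tcp_pos: [0.1459, -0.5816, 0.2223]
eef_rot: [-179.9, -0.0, 35.5]
force: [-0.2, 0.1, -0.6]
opening: 1.001
gripper_force: 0.0
```

```bash
python3 -m handwheel '[{"rx":0,"ry":0,"rz":-0.1836,"tx":0,"ty":0,"tz":0,"hand":-1},{"rx":0,"ry":0,"rz":-0.1836,"tx":0,"ty":0,"tz":0,"hand":-1},{"rx":0,"ry":0,"rz":-0.1836,"tx":0,"ty":0,"tz":0,"hand":-1},{"rx":0,"ry":0,"rz":-0.1836,"tx":0,"ty":0,"tz":0,"hand":-1},{"rx":0,"ry":0,"rz":-0.1836,"tx":0,"ty":0,"tz":0,"hand":-1},{"rx":0,"ry":0,"rz":0,"tx":0.045,"ty":0.0297,"tz":0,"hand":-1},{"rx":0,"ry":0,"rz":0,"tx":0.045,"ty":0.0297,"tz":0,"hand":-1},{"rx":0,"ry":0,"rz":0,"tx":0.045,"ty":0.0297,"tz":0,"hand":-1},{"rx":0,"ry":0,"rz":0,"tx":0.045,"ty":0.0297,"tz":0,"hand":-1},{"rx":0,"ry":0,"rz":0,"tx":0.045,"ty":0.0297,"tz":0,"hand":-1},{"rx":0,"ry":0,"rz":0,"tx":0.045,"ty":0.0297,"tz":0,"hand":-1},{"rx":0,"ry":0,"rz":0,"tx":0.045,"ty":0.0297,"tz":0,"hand":-1},{"rx":0,"ry":0,"rz":0,"tx":0.045,"ty":0.0297,"tz":0,"hand":-1},{"rx":0,"ry":0,"rz":0,"tx":0.045,"ty":0.0297,"tz":0,"hand":-1},{"rx":0,"ry":0,"rz":0,"tx":0.045,"ty":0.0297,"tz":0,"hand":-1},{"rx":0,"ry":0,"rz":0,"tx":0,"ty":0,"tz":0,"hand":-1}]' 10; python3 d.py .521 -.054 .081 88
```

```text
time_s: 2.35
tcp_pos: [0.4616, -0.141, 0.2226]
eef_rot: [180.0, -0.1, 88.1]
force: [0.1, -1.4, 0.1]
opening: 0.999
gripper_force: 0.0
t in present axes [0.0888 0.0564 0.1417] t in target axes [0.089  0.0563 0.1416] rv [ 0.    -0.001  0.001]
```

```bash
python3 -m handwheel '[{"rx":0,"ry":0,"rz":0,"tx":0.045,"ty":0.028,"tz":0,"hand":-1},{"rx":0,"ry":0,"rz":0,"tx":0.044,"ty":0.028,"tz":0,"hand":-1},{"rx":0,"ry":0,"rz":0,"tx":0,"ty":0,"tz":0.05,"hand":-1},{"rx":0,"ry":0,"rz":0,"tx":0,"ty":0,"tz":0.05,"hand":-1},{"rx":0,"ry":0,"rz":0,"tx":0,"ty":0,"tz":0.0415,"hand":-0.3},{"rx":0,"ry":0,"rz":0,"tx":0,"ty":0,"tz":0,"hand":0.2},{"rx":0,"ry":0,"rz":0,"tx":0,"ty":0,"tz":0,"hand":0.25},{"rx":0,"ry":0,"rz":0,"tx":0,"ty":0,"tz":0,"hand":0.25}]' 5; python3 d.py .521 -.054 .081 88
python3 - <<'E'
from h import *
a=grab('top','t1');b=grab('scene','s1')
A=cv2.resize(a[130:260,290:420],(390,390),interpolation=cv2.INTER_CUBIC);B=cv2.resize(b[150:280,110:240],(390,390),interpolation=cv2.INTER_CUBIC)
cv2.imwrite('pics/p1.png',np.hstack([A,B])[:,:,::-1])
E
```

```text
time_s: 3.35
tcp_pos: [0.5212, -0.0578, 0.0833]
eef_rot: [179.8, 0.0, 87.7]
force: [0.2, 0.9, -1.0]
opening: 0.584
gripper_force: 0.0
t in present axes [ 0.0038 -0.0004  0.0023] t in target axes [ 0.0038 -0.0003  0.0023] rv [ 0.003  0.001 -0.005]
```

View pics/p1.png

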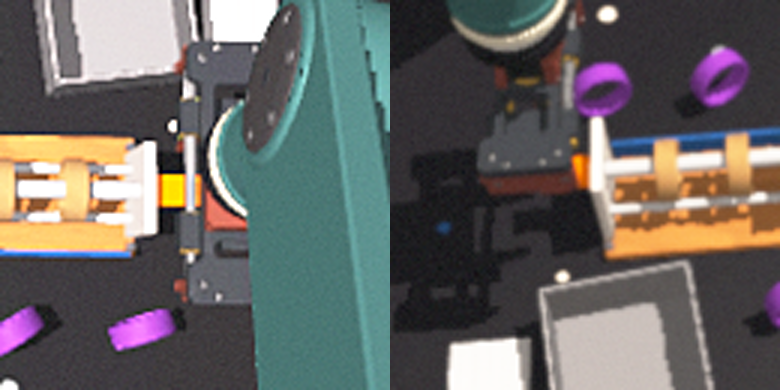

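The gripper straddles the tab, which is visible at (172,190) on the left panel. The fingers stand clear of the plate, so I close gently and read the side force.

```bash
python3 -m handwheel '[{"rx":0,"ry":0,"rz":0,"tx":0.001,"ty":0,"tz":0.002,"hand":0.3},{"rx":0,"ry":0,"rz":0,"tx":0,"ty":0,"tz":0,"hand":0.7},{"rx":0,"ry":0,"rz":0,"tx":0,"ty":0,"tz":0,"hand":1},{"rx":0,"ry":0,"rz":0,"tx":0,"ty":0,"tz":0,"hand":1},{"rx":0,"ry":0,"rz":0,"tx":0,"ty":0,"tz":0,"hand":1},{"rx":0,"ry":0,"rz":0,"tx":0,"ty":0,"tz":0,"hand":1},{"rx":0,"ry":0,"rz":0,"tx":0,"ty":0,"tz":0,"hand":1}]' 5; python3 d.py .521 -.054 .081 88
```

```text
time_s: 4.32
tcp_pos: [0.5198, -0.0561, 0.0793]
eef_rot: [-180.0, -0.0, 87.8]
force: [-0.5, -0.3, 0.8]
opening: 0.004
gripper_force: 0.0
t in present axes [ 0.0021  0.0011 -0.0017] t in target axes [ 0.0021  0.0011 -0.0017] rv [-0.    -0.    -0.004]
```

```bash
python3 - <<'E'
from h import *
a=grab('top','t2');b=grab('scene','s2')
A=cv2.resize(a[130:260,260,None].squeeze() if 0 else a[130:260,290:420],(390,390),interpolation=cv2.INTER_CUBIC);B=cv2.resize(b[150:280,110:240],(390,390),interpolation=cv2.INTER_CUBIC)
cv2.imwrite('pics/p2.png',np.hstack([A,B])[:,:,::-1])
print(px('top',[[.5198,-.0561,.057]]),px('scene',[[.5198,-.0561,.057]]),bot.sense()['joint_positions'])
E
```

```text
[[350.08242426 193.26573098]] [[167.58361386 208.47528031]] [-1.37371668e+01  2.45771671e+01  1.04783163e+02  7.56623341e-03
  5.06426764e+01 -1.15091904e+01]
```

View pics/p2.png

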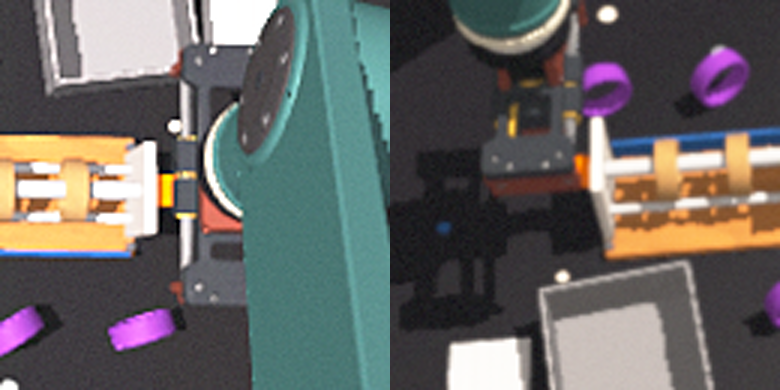

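```bash
python3 -m handwheel '[{"rx":0,"ry":0,"rz":0,"tx":0,"ty":0,"tz":-0.03,"hand":1},{"rx":0,"ry":0,"rz":0,"tx":-0.03,"ty":0,"tz":-0.04,"hand":1},{"rx":0,"ry":0,"rz":0,"tx":-0.03,"ty":0,"tz":0,"hand":1}]' 5;python3 - <<'E'
from h import *
print(bot.finger_overhang,bot.sense()['tcp_pos'],bot.sense()['force'],bot.sense()['opening'])
a=grab('top','t3');b=grab('scene','s3')
A=cv2.resize(a[130:260,290:420],(390,390),interpolation=cv2.INTER_CUBIC);B=cv2.resize(b[150:280,110:240],(390,390),interpolation=cv2.INTER_CUBIC)
cv2.imwrite('pics/p3.png',np.hstack([A,B])[:,:,::-1])
E
```

```text
time_s: 4.8
tcp_pos: [0.5198, -0.1173, 0.1525]
eef_rot: [179.7, 0.1, 87.8]
force: [0.1, 1.0, -0.8]
opening: 0.01
gripper_force: 0.0
0.022 [ 0.51978646 -0.1172871   0.15247387] [ 0.1308503   1.03205526 -0.8333357 ] 0.010146030914741434
```

View pics/p3.png

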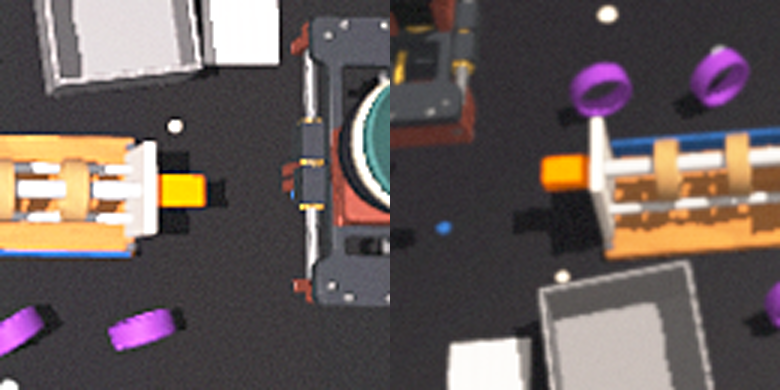

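The tab sits undisturbed at (182,190) on the left panel, and the shut fingertips show at (290,178). I compare them with the projected TCP.

```bash
python3 - <<'E'
from h import *
t=np.array([.5198,-.1173,.1525])
P=[t+[0,0,-.022],t,t+[0,0,.04],t+[0,0,.06]]
print('top panel',((px('top',P)-[290,130])*3).round(0).tolist());print('scene panel',((px('scene',P)-[110,150])*3+[390,0]).round(0).tolist())
print('tab top',((px('top',[[.5182,-.0551,.072]])-[290,130])*3).round(),((px('scene',[[.5182,-.0551,.072]])-[110,150])*3+[390,0]).round())
E
```

```text
top panel [[288.0, 179.0], [298.0, 176.0], [319.0, 170.0], [330.0, 167.0]]
scene panel [[469.0, 133.0], [463.0, 116.0], [450.0, 85.0], [444.0, 69.0]]
tab top [[184. 190.]] [[561. 164.]]
```

```bash
python3 -m handwheel '[{"rx":0,"ry":0,"rz":0,"tx":0,"ty":0,"tz":0,"hand":0},{"rx":0,"ry":0,"rz":0,"tx":0,"ty":0,"tz":0,"hand":0},{"rx":0,"ry":0,"rz":0,"tx":0.03,"ty":0,"tz":0,"hand":0},{"rx":0,"ry":0,"rz":0,"tx":0.032,"ty":0,"tz":0,"hand":0},{"rx":0,"ry":0,"rz":0,"tx":0,"ty":0,"tz":0,"hand":0},{"rx":0,"ry":0,"rz":0,"tx":0,"ty":0,"tz":0.043,"hand":0},{"rx":0,"ry":0,"rz":0,"tx":0,"ty":0,"tz":0.041,"hand":0},{"rx":0,"ry":0,"rz":0,"tx":0,"ty":0,"tz":0,"hand":0},{"rx":0,"ry":0,"rz":0,"tx":0,"ty":0,"tz":0,"hand":0}]' 5; python3 -m handwheel '[{"rx":0,"ry":0,"rz":0,"tx":0,"ty":0,"tz":0,"hand":0.4},{"rx":0,"ry":0,"rz":0,"tx":0,"ty":0,"tz":0,"hand":0.4}]'; python3 -m handwheel '[{"rx":0,"ry":0,"rz":0,"tx":0,"ty":0,"tz":0,"hand":0.7},{"rx":0,"ry":0,"rz":0,"tx":0,"ty":0,"tz":0,"hand":0.7}]'
python3 - <<'E'
from h import *
a=grab('top','t4');b=grab('scene','s4')
A=cv2.resize(a[165:225,320:380],(390,390),interpolation=cv2.INTER_CUBIC);B=cv2.resize(b[170:230,140:200],(390,390),interpolation=cv2.INTER_CUBIC)
cv2.imwrite('pics/p4.png',np.hstack([A,B])[:,:,::-1])
E
```

```text
time_s: 6.02
tcp_pos: [0.5205, -0.0545, 0.0662]
eef_rot: [180.0, 0.0, 87.8]
force: [-0.1, -0.5, 0.2]
opening: 0.499
gripper_force: 0.0
time_s: 6.28
tcp_pos: [0.5208, -0.0544, 0.0666]
eef_rot: [179.9, 0.0, 87.8]
force: [-0.7, -0.2, 0.0]
opening: 0.318
gripper_force: 0.0
time_s: 6.52
tcp_pos: [0.5205, -0.0543, 0.0661]
eef_rot: [179.9, 0.0, 87.8]
force: [0.7, -0.8, 4.8]
opening: 0.272
gripper_force: 5.0
```

View pics/p4.png

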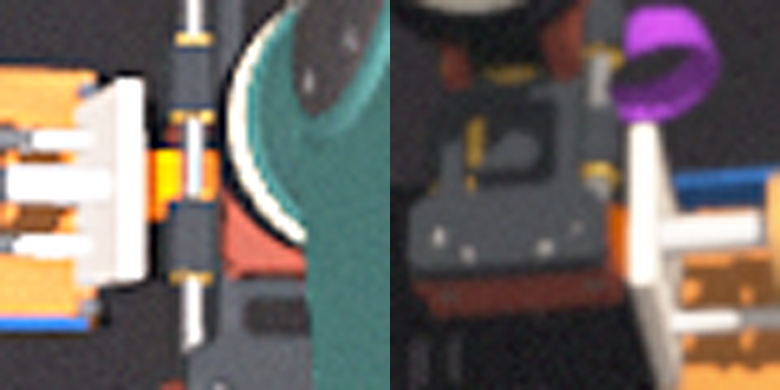

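The tab is now held at opening 0.272, which is 24 mm. I test how near the fingertips the pads still hold, since that decides how the axle can be picked off the bench later.

```bash
python3 -m handwheel '[{"rx":0,"ry":0,"rz":0,"tx":0,"ty":0,"tz":0,"hand":0.3},{"rx":0,"ry":0,"rz":0,"tx":0,"ty":0,"tz":0,"hand":0.3},{"rx":0,"ry":0,"rz":0,"tx":0,"ty":0,"tz":-0.007,"hand":0.3},{"rx":0,"ry":0,"rz":0,"tx":0,"ty":0,"tz":0,"hand":0.3},{"rx":0,"ry":0,"rz":0,"tx":0,"ty":0,"tz":0,"hand":0.7},{"rx":0,"ry":0,"rz":0,"tx":0,"ty":0,"tz":0,"hand":0.7},{"rx":0,"ry":0,"rz":0,"tx":0,"ty":0,"tz":0,"hand":0.7}]' 5; python3 -m handwheel '[{"rx":0,"ry":0,"rz":0,"tx":0,"ty":0,"tz":0,"hand":0.3},{"rx":0,"ry":0,"rz":0,"tx":0,"ty":0,"tz":0,"hand":0.3},{"rx":0,"ry":0,"rz":0,"tx":0,"ty":0,"tz":-0.005,"hand":0.3},{"rx":0,"ry":0,"rz":0,"tx":0,"ty":0,"tz":0,"hand":0.3},{"rx":0,"ry":0,"rz":0,"tx":0,"ty":0,"tz":0,"hand":0.6},{"rx":0,"ry":0,"rz":0,"tx":0,"ty":0,"tz":0,"hand":0.6},{"rx":0,"ry":0,"rz":0,"tx":0,"ty":0,"tz":0,"hand":0.6}]' 5
```

```text
time_s: 7.5
tcp_pos: [0.5197, -0.0541, 0.0723]
eef_rot: [-180.0, -0.0, 87.8]
force: [0.0, -0.4, 0.7]
opening: 0.154
gripper_force: 0.0
time_s: 8.38
tcp_pos: [0.5198, -0.0541, 0.0773]
eef_rot: [-180.0, -0.0, 87.8]
force: [-0.2, -0.2, 0.2]
opening: 0.196
gripper_force: 0.0
```

```bash
python3 -m handwheel '[{"rx":0,"ry":0,"rz":0,"tx":0,"ty":0,"tz":0,"hand":0.1},{"rx":0,"ry":0,"rz":0,"tx":0,"ty":0,"tz":0,"hand":0.1},{"rx":0,"ry":0,"rz":0,"tx":0,"ty":0,"tz":0,"hand":0.1},{"rx":0,"ry":0,"rz":0,"tx":0,"ty":0,"tz":0.01,"hand":0.1},{"rx":0,"ry":0,"rz":0,"tx":0,"ty":0,"tz":0.0113,"hand":0.1},{"rx":0,"ry":0,"rz":0,"tx":0,"ty":0,"tz":0,"hand":0.1}]' 5; python3 -m handwheel '[{"rx":0,"ry":0,"rz":0,"tx":0,"ty":0,"tz":0,"hand":0.7},{"rx":0,"ry":0,"rz":0,"tx":0,"ty":0,"tz":0,"hand":0.7},{"rx":0,"ry":0,"rz":0,"tx":0,"ty":0,"tz":0,"hand":0.7}]' 5
python3 - <<'E'
from h import *
s=bot.sense();print(s['force'],s['ft_torque'],s['opening'])
a=grab('top','t5');b=grab('scene','s5')
E
```

```text
time_s: 9.12
tcp_pos: [0.5187, -0.0538, 0.0547]
eef_rot: [-179.8, -0.0, 87.8]
force: [0.2, -0.4, 0.1]
opening: 0.455
gripper_force: 0.0
time_s: 9.5
tcp_pos: [0.5199, -0.0541, 0.0562]
eef_rot: [180.0, -0.0, 87.8]
force: [-0.5, 0.5, -1.3]
opening: 0.279
gripper_force: 5.0
[-0.53738657  0.50677759 -1.29441521] [-0.03215009 -0.14357888 -0.04096933] 0.2785498520572863
```

```bash
python3 -m handwheel '[{"rx":0,"ry":0,"rz":0,"tx":0,"ty":0,"tz":0,"hand":0.3},{"rx":0,"ry":0,"rz":0,"tx":0,"ty":0,"tz":0,"hand":0.3},{"rx":0,"ry":0,"rz":0,"tx":0,"ty":0,"tz":-0.006,"hand":0.3},{"rx":0,"ry":0,"rz":0,"tx":0,"ty":0,"tz":0,"hand":0.3},{"rx":0,"ry":0,"rz":0,"tx":0,"ty":0,"tz":0,"hand":1},{"rx":0,"ry":0,"rz":0,"tx":0,"ty":0,"tz":0,"hand":1},{"rx":0,"ry":0,"rz":0,"tx":0,"ty":0,"tz":0,"hand":1}]' 40; python3 -m handwheel '[{"rx":0,"ry":0,"rz":0,"tx":-0.01,"ty":0,"tz":0,"hand":1},{"rx":0,"ry":0,"rz":0,"tx":-0.02,"ty":0,"tz":0,"hand":1},{"rx":0,"ry":0,"rz":0,"tx":-0.02,"ty":0,"tz":0,"hand":1}]'
```

```text
time_s: 10.48
tcp_pos: [0.52, -0.0541, 0.0622]
eef_rot: [180.0, -0.0, 87.8]
force: [-1.4, -0.4, 1.1]
opening: 0.269
gripper_force: 39.9
time_s: 10.85
tcp_pos: [0.5178, -0.1057, 0.062]
eef_rot: [-180.0, 0.0, 87.8]
force: [0.8, 1.4, 1.2]
opening: 0.264
gripper_force: 39.9
```

```bash
python3 -m handwheel '[{"rx":0,"ry":0,"rz":0,"tx":-0.03,"ty":0,"tz":0,"hand":1},{"rx":0,"ry":0,"rz":0,"tx":-0.03,"ty":0,"tz":0,"hand":1},{"rx":0,"ry":0,"rz":0,"tx":-0.03,"ty":0,"tz":0,"hand":1},{"rx":0,"ry":0,"rz":0,"tx":-0.03,"ty":0,"tz":0,"hand":1},{"rx":0,"ry":0,"rz":0,"tx":-0.03,"ty":0,"tz":0,"hand":1},{"rx":0,"ry":0,"rz":0,"tx":-0.03,"ty":0,"tz":0,"hand":1},{"rx":0,"ry":0,"rz":0,"tx":-0.01,"ty":0,"tz":0,"hand":1},{"rx":0,"ry":0,"rz":0,"tx":0,"ty":0,"tz":0,"hand":1},{"rx":0,"ry":0,"rz":0,"tx":0,"ty":0,"tz":0,"hand":1}]' 40; python3 - <<'E'
from h import *
a=grab('top','t6');b=grab('scene','s6')
cv2.imwrite('pics/p6.png',np.hstack([cv2.resize(a[120:270,250:450],(400,300)),cv2.resize(b[100:250,60:260],(400,300))])[:,:,::-1])
E
```

```text
time_s: 11.98
tcp_pos: [0.5099, -0.293, 0.0618]
eef_rot: [-179.9, -0.1, 87.8]
force: [-0.9, -0.2, -1.4]
opening: 0.27
gripper_force: 39.9
```

View pics/p6.png

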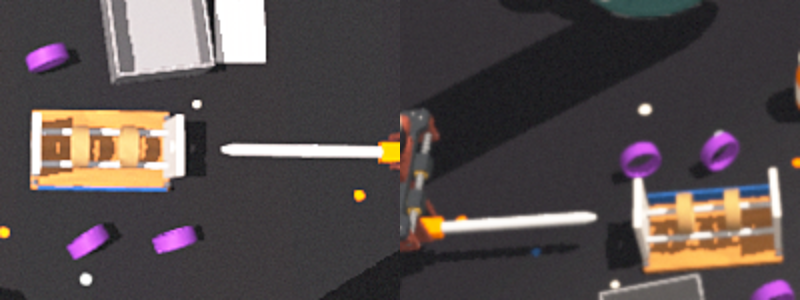

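Top panel: the axle is fully out, with its nose at (222,149). The cores are still on the rails. Now I lower it, watching the force.

```bash
python3 -m handwheel '[{"rx":0,"ry":0,"rz":0,"tx":0,"ty":0,"tz":0.02,"hand":1},{"rx":0,"ry":0,"rz":0,"tx":0,"ty":0,"tz":0.012,"hand":1},{"rx":0,"ry":0,"rz":0,"tx":0,"ty":0,"tz":0,"hand":1},{"rx":0,"ry":0,"rz":0,"tx":0,"ty":0,"tz":0,"hand":1}]' 40;for i in 1 ; do python3 -m handwheel '[{"rx":0,"ry":0,"rz":0,"tx":0,"ty":0,"tz":0.004,"hand":1},{"rx":0,"ry":0,"rz":0,"tx":0,"ty":0,"tz":0,"hand":1}]'; done; python3 -m handwheel '[{"rx":0,"ry":0,"rz":0,"tx":0,"ty":0,"tz":0.002,"hand":1},{"rx":0,"ry":0,"rz":0,"tx":0,"ty":0,"tz":0,"hand":1}]'
```

```text
time_s: 12.58
tcp_pos: [0.5107, -0.2938, 0.0303]
eef_rot: [180.0, 0.0, 87.8]
force: [-0.9, 0.1, -1.4]
opening: 0.267
gripper_force: 39.9
time_s: 12.82
tcp_pos: [0.5105, -0.2939, 0.0261]
eef_rot: [180.0, -0.0, 87.8]
force: [-0.1, -0.1, -1.6]
opening: 0.268
gripper_force: 39.9
time_s: 13.08
tcp_pos: [0.5104, -0.2939, 0.024]
eef_rot: [-180.0, -0.0, 87.8]
force: [0.2, -0.2, -0.8]
opening: 0.268
gripper_force: 39.9
```

```bash
python3 -m handwheel '[{"rx":0,"ry":0,"rz":0,"tx":0,"ty":0,"tz":0.002,"hand":1},{"rx":0,"ry":0,"rz":0,"tx":0,"ty":0,"tz":0,"hand":1}]'|sed -n '2p;4p';  python3 -m handwheel '[{"rx":0,"ry":0,"rz":0,"tx":0,"ty":0,"tz":0.001,"hand":1},{"rx":0,"ry":0,"rz":0,"tx":0,"ty":0,"tz":0,"hand":1}]'|sed -n '2p;4p'; python3 -m handwheel '[{"rx":0,"ry":0,"rz":0,"tx":0,"ty":0,"tz":0.001,"hand":1},{"rx":0,"ry":0,"rz":0,"tx":0,"ty":0,"tz":0,"hand":1}]'|sed -n '2p;4p'
```

```text
tcp_pos: [0.5104, -0.2938, 0.0219]
force: [-1.1, -1.9, -1.9]
tcp_pos: [0.5104, -0.2939, 0.021]
force: [0.7, 0.2, -1.8]
tcp_pos: [0.5104, -0.2939, 0.02]
force: [-0.2, 0.6, -1.2]
```

```bash
python3 -m handwheel '[{"rx":0,"ry":0,"rz":0,"tx":0,"ty":0,"tz":0.003,"hand":1},{"rx":0,"ry":0,"rz":0,"tx":0,"ty":0,"tz":0,"hand":1}]'|sed -n '2p;4p';  python3 -m handwheel '[{"rx":0,"ry":0,"rz":0,"tx":0,"ty":0,"tz":0.002,"hand":1},{"rx":0,"ry":0,"rz":0,"tx":0,"ty":0,"tz":0,"hand":1}]'|sed -n '2p;4p'; python3 -m handwheel '[{"rx":0,"ry":0,"rz":0,"tx":0,"ty":0,"tz":0.002,"hand":1},{"rx":0,"ry":0,"rz":0,"tx":0,"ty":0,"tz":0,"hand":1}]'|sed -n '2p;4p'
```

```text
tcp_pos: [0.5103, -0.2938, 0.0167]
force: [0.4, 0.6, -1.0]
tcp_pos: [0.5104, -0.2938, 0.0149]
force: [-0.0, -0.3, -1.1]
tcp_pos: [0.5104, -0.2938, 0.0129]
force: [-0.2, -0.4, -1.9]
```

```bash
python3 - <<'E'
from h import *
a=grab('top','t7');b=grab('scene','s7')
cv2.imwrite('pics/p7.png',np.hstack([cv2.resize(a[150:250,330:463],(400,300)),cv2.resize(b[130:230,30:163],(400,300))])[:,:,::-1])
E
```

```text
(no output)
```

View pics/p7.png

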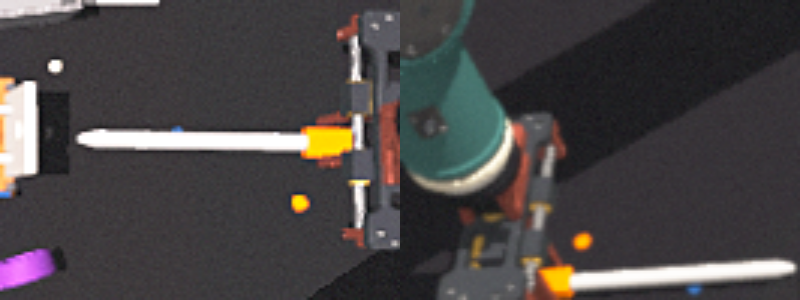

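The axle hangs level (nose at (80,138), tab at (327,141)) and is not yet touching. The fingertips clearly sit higher than the nominal TCP offset implies, so I keep lowering until contact.

```bash
python3 -m handwheel '[{"rx":0,"ry":0,"rz":0,"tx":0,"ty":0,"tz":0.002,"hand":1},{"rx":0,"ry":0,"rz":0,"tx":0,"ty":0,"tz":0,"hand":1}]'|sed -n '2p;4p';  python3 -m handwheel '[{"rx":0,"ry":0,"rz":0,"tx":0,"ty":0,"tz":0.002,"hand":1},{"rx":0,"ry":0,"rz":0,"tx":0,"ty":0,"tz":0,"hand":1}]'|sed -n '2p;4p'; python3 -m handwheel '[{"rx":0,"ry":0,"rz":0,"tx":0,"ty":0,"tz":0.002,"hand":1},{"rx":0,"ry":0,"rz":0,"tx":0,"ty":0,"tz":0,"hand":1}]'|sed -n '2p;4p'
```

```text
tcp_pos: [0.5104, -0.2938, 0.0109]
force: [-0.2, 0.2, -0.9]
tcp_pos: [0.5104, -0.2938, 0.0089]
force: [-0.4, -0.3, -1.7]
tcp_pos: [0.5105, -0.294, 0.007]
force: [-0.6, -1.2, -1.1]
```

```bash
python3 -m handwheel '[{"rx":0,"ry":0,"rz":0,"tx":0,"ty":0,"tz":0.0015,"hand":1},{"rx":0,"ry":0,"rz":0,"tx":0,"ty":0,"tz":0,"hand":1}]'|sed -n '2p;4p';  python3 -m handwheel '[{"rx":0,"ry":0,"rz":0,"tx":0,"ty":0,"tz":0.0015,"hand":1},{"rx":0,"ry":0,"rz":0,"tx":0,"ty":0,"tz":0,"hand":1}]'|sed -n '2p;4p'; python3 -m handwheel '[{"rx":0,"ry":0,"rz":0,"tx":0,"ty":0,"tz":0.0015,"hand":1},{"rx":0,"ry":0,"rz":0,"tx":0,"ty":0,"tz":0,"hand":1}]'|sed -n '2p;3p;4p'
```

```text
tcp_pos: [0.5106, -0.294, 0.0067]
force: [-1.8, 0.7, 10.7]
tcp_pos: [0.5107, -0.2941, 0.0064]
force: [-4.4, 3.8, 21.4]
tcp_pos: [0.511, -0.2942, 0.0057]
eef_rot: [179.9, 0.1, 87.8]
force: [-3.8, 4.3, 28.1]
```

Contact is at TCP z ≈ 0.0068, so the axle is lying on the bench. I release, lift, turn and go over the nearer core.

```bash
python3 -m handwheel '[{"rx":0,"ry":0,"rz":0,"tx":0,"ty":0,"tz":-0.003,"hand":0.3},{"rx":0,"ry":0,"rz":0,"tx":0,"ty":0,"tz":0,"hand":0.1},{"rx":0,"ry":0,"rz":0,"tx":0,"ty":0,"tz":0,"hand":0.1},{"rx":0,"ry":0,"rz":0,"tx":0,"ty":0,"tz":-0.04,"hand":0.1},{"rx":0,"ry":0,"rz":0,"tx":0,"ty":0,"tz":-0.055,"hand":0.1},{"rx":0,"ry":0,"rz":0,"tx":0,"ty":0,"tz":-0.055,"hand":0.1},{"rx":0,"ry":0,"rz":0.174,"tx":0,"ty":0,"tz":0,"hand":0.1},{"rx":0,"ry":0,"rz":0.174,"tx":0,"ty":0,"tz":0,"hand":0.1},{"rx":0,"ry":0,"rz":0.174,"tx":0,"ty":0,"tz":0,"hand":0.1},{"rx":0,"ry":0,"rz":0.174,"tx":0,"ty":0,"tz":0,"hand":0.1},{"rx":0,"ry":0,"rz":0.174,"tx":0,"ty":0,"tz":0,"hand":0.1},{"rx":0,"ry":0,"rz":0.174,"tx":0,"ty":0,"tz":0,"hand":0.1},{"rx":0,"ry":0,"rz":0.174,"tx":0,"ty":0,"tz":0,"hand":0.1},{"rx":0,"ry":0,"rz":0.174,"tx":0,"ty":0,"tz":0,"hand":0.1},{"rx":0,"ry":0,"rz":0.174,"tx":0,"ty":0,"tz":0,"hand":0.1}]' 10;  python3 -m handwheel '[{"rx":0,"ry":0,"rz":0,"tx":0,"ty":-0.046,"tz":0,"hand":0.1},{"rx":0,"ry":0,"rz":0,"tx":0,"ty":-0.046,"tz":0,"hand":0.1},{"rx":0,"ry":0,"rz":0,"tx":0,"ty":-0.046,"tz":0,"hand":0.1},{"rx":0,"ry":0,"rz":0,"tx":0,"ty":-0.046,"tz":0,"hand":0.1},{"rx":0,"ry":0,"rz":0,"tx":0,"ty":-0.046,"tz":0,"hand":0.1},{"rx":0,"ry":0,"rz":0,"tx":0,"ty":-0.046,"tz":0,"hand":0.1},{"rx":0,"ry":0,"rz":0,"tx":0,"ty":-0.046,"tz":0,"hand":0.1},{"rx":0,"ry":0,"rz":0,"tx":0,"ty":0,"tz":0,"hand":0.1},{"rx":0,"ry":0,"rz":0,"tx":0,"ty":0,"tz":0,"hand":0.1}]'; python3 d.py .523 .0311 .05 -2
```

```text
time_s: 18.05
tcp_pos: [0.5102, -0.2937, 0.1549]
eef_rot: [-180.0, 0.1, -2.3]
force: [0.0, -0.5, -0.5]
opening: 0.451
gripper_force: 0.0
time_s: 19.18
tcp_pos: [0.5214, 0.0275, 0.1553]
eef_rot: [180.0, 0.0, -1.9]
force: [0.3, -1.0, 0.9]
opening: 0.451
gripper_force: 0.0
t in present axes [ 0.0016 -0.0037  0.1053] t in target axes [ 0.0015 -0.0036  0.1053] rv [0.    0.001 0.002]
```

```bash
python3 -m handwheel '[{"rx":0,"ry":0,"rz":0,"tx":0.0015,"ty":-0.0036,"tz":0.04,"hand":0.1},{"rx":0,"ry":0,"rz":0,"tx":0,"ty":0,"tz":0.04,"hand":0.1},{"rx":0,"ry":0,"rz":0,"tx":0,"ty":0,"tz":0.025,"hand":0.1},{"rx":0,"ry":0,"rz":0,"tx":0,"ty":0,"tz":0,"hand":0.1},{"rx":0,"ry":0,"rz":0,"tx":0,"ty":0,"tz":0,"hand":0.4},{"rx":0,"ry":0,"rz":0,"tx":0,"ty":0,"tz":0,"hand":1},{"rx":0,"ry":0,"rz":0,"tx":0,"ty":0,"tz":0,"hand":1},{"rx":0,"ry":0,"rz":0,"tx":0,"ty":0,"tz":0,"hand":1},{"rx":0,"ry":0,"rz":0,"tx":0,"ty":0,"tz":0,"hand":1}]' 8
```

```text
time_s: 20.3
tcp_pos: [0.5242, 0.0313, 0.0515]
eef_rot: [180.0, -0.1, -1.9]
force: [-0.6, -0.5, 6.5]
opening: 0.202
gripper_force: 8.0
```

```bash
python3 -m handwheel '[{"rx":0,"ry":0,"rz":0,"tx":0,"ty":0,"tz":-0.03,"hand":1},{"rx":0,"ry":0,"rz":0,"tx":0,"ty":0,"tz":-0.06,"hand":1},{"rx":0,"ry":0,"rz":0,"tx":0.05,"ty":0.017,"tz":0,"hand":1},{"rx":0,"ry":0,"rz":0,"tx":0.05,"ty":0.017,"tz":0,"hand":1},{"rx":0,"ry":0,"rz":0,"tx":0.05,"ty":0.018,"tz":0,"hand":1},{"rx":0,"ry":0,"rz":0,"tx":0,"ty":0,"tz":0,"hand":1}]' 8;python3 - <<'E'
from h import *
a=grab('top','t8');b=grab('scene','s8')
cv2.imwrite('pics/p8.png',np.hstack([cv2.resize(a[80:230,240:440],(400,300)),cv2.resize(b[150:300,100:300],(400,300))])[:,:,::-1])
E
```

```text
time_s: 21.05
tcp_pos: [0.6747, -0.0272, 0.1403]
eef_rot: [180.0, -0.2, -2.0]
force: [0.4, -0.1, -0.9]
opening: 0.206
gripper_force: 8.0
```

View pics/p8.png

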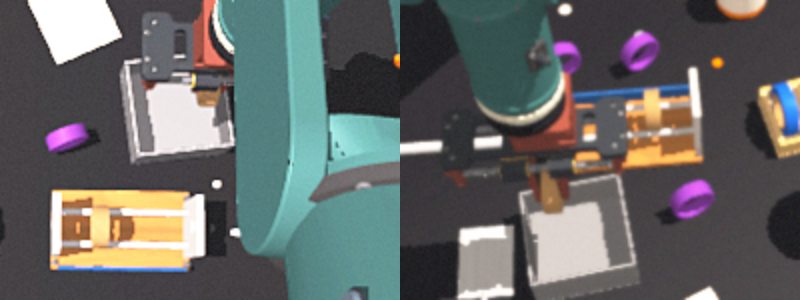

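The core hangs in the fingers over the bin: (208,97) in the top panel, (550,185) in the scene panel. I lower it, release, and go back for the second core.

```bash
python3 -m handwheel '[{"rx":0,"ry":0,"rz":0,"tx":-0.002,"ty":-0.003,"tz":0.05,"hand":1},{"rx":0,"ry":0,"rz":0,"tx":0,"ty":0,"tz":0.05,"hand":1},{"rx":0,"ry":0,"rz":0,"tx":0,"ty":0,"tz":0,"hand":1},{"rx":0,"ry":0,"rz":0,"tx":0,"ty":0,"tz":0,"hand":0.3},{"rx":0,"ry":0,"rz":0,"tx":0,"ty":0,"tz":0,"hand":0.3},{"rx":0,"ry":0,"rz":0,"tx":0,"ty":0,"tz":0,"hand":0.1}]' 8; python3 -m handwheel '[{"rx":0,"ry":0,"rz":0,"tx":0,"ty":0,"tz":-0.05,"hand":0.1},{"rx":0,"ry":0,"rz":0,"tx":0,"ty":0,"tz":-0.06,"hand":0.1},{"rx":0,"ry":0,"rz":0,"tx":0,"ty":0,"tz":0,"hand":0.1}]';  python3 - <<'E'
from h import *
a=grab('top','t9')
h=cv2.cvtColor(a,cv2.COLOR_RGB2HSV)
# core: light tan; print its top blob on the rails and in the bin
m=cv2.inRange(h,(10,60,110),(22,170,255))
k,l,s,c=cv2.connectedComponentsWithStats(m)
for i in range(1,k):
    if s[i,4]>25: print(s[i].tolist(),c[i].round(1))
a6=cv2.imread('pics/t6.png');h6=cv2.cvtColor(a6,cv2.COLOR_BGR2HSV);print(h6[185:202:4,284:320:2].tolist()[2])
print(onz('top',[(289.5,193),(291.5,193)],.081).round(4))
E
python3 d.py .525 .089 .0515 -2
```

```text
time_s: 21.9
tcp_pos: [0.6706, -0.0227, 0.0426]
eef_rot: [180.0, -0.2, -2.0]
force: [-0.0, 0.2, 0.8]
opening: 0.422
gripper_force: 0.0
time_s: 22.28
tcp_pos: [0.6739, -0.0232, 0.1575]
eef_rot: [179.9, -0.7, -2.0]
force: [-0.1, 0.3, -0.5]
opening: 0.445
gripper_force: 0.0
[490, 3, 22, 12, 212] [501.2   9.3]
[1, 4, 361, 21, 3470] [180.2  13. ]
[327, 127, 11, 21, 127] [331.9 137.9]
[267, 175, 32, 1, 32] [282.5 175. ]
[302, 175, 33, 10, 175] [320.8 179.2]
[224, 176, 9, 29, 144] [227.7 190.5]
[265, 177, 70, 38, 1196] [300.9 196.9]
[206, 182, 12, 26, 200] [211.1 194.1]
[187, 185, 13, 26, 186] [193.2 197. ]
[[12, 164, 123], [24, 98, 255], [21, 100, 254], [22, 104, 254], [23, 102, 255], [17, 124, 255], [10, 153, 113], [18, 143, 255], [12, 155, 128], [13, 152, 143], [13, 162, 142], [11, 147, 132], [16, 147, 255], [23, 101, 254], [21, 107, 254], [22, 102, 254], [23, 105, 254], [24, 95, 255]]
[[0.5212 0.0911 0.081 ]
 [0.5211 0.0864 0.081 ]]
t in present axes [-0.1512 -0.1069  0.1018] t in target axes [-0.1505 -0.1067  0.1029] rv [ 0.001 -0.007  0.001]
```

```bash
python3 -m handwheel '[{"rx":0,"ry":0,"rz":0,"tx":-0.05,"ty":-0.0355,"tz":0,"hand":0.1},{"rx":0,"ry":0,"rz":0,"tx":-0.05,"ty":-0.0355,"tz":0,"hand":0.1},{"rx":0,"ry":0,"rz":0,"tx":-0.05,"ty":-0.0355,"tz":0,"hand":0.1},{"rx":0,"ry":0,"rz":0,"tx":0,"ty":0,"tz":0,"hand":0.1},{"rx":0,"ry":0,"rz":0,"tx":0,"ty":0,"tz":0.05,"hand":0.1},{"rx":0,"ry":0,"rz":0,"tx":0,"ty":0,"tz":0.05,"hand":0.1},{"rx":0,"ry":0,"rz":0,"tx":0,"ty":0,"tz":0,"hand":0.1},{"rx":0,"ry":0,"rz":0,"tx":0,"ty":0,"tz":0,"hand":0.4},{"rx":0,"ry":0,"rz":0,"tx":0,"ty":0,"tz":0,"hand":1},{"rx":0,"ry":0,"rz":0,"tx":0,"ty":0,"tz":0,"hand":1},{"rx":0,"ry":0,"rz":0,"tx":0,"ty":0,"tz":0,"hand":1},{"rx":0,"ry":0,"rz":0,"tx":0,"ty":0,"tz":0,"hand":1}]' 8; python3 d.py .668 .005 .0515 -2
```

```text
time_s: 23.82
tcp_pos: [0.5247, 0.0889, 0.0521]
eef_rot: [-180.0, -0.2, -2.0]
force: [-0.2, -0.5, 7.5]
opening: 0.199
gripper_force: 8.0
t in present axes [0.1461 0.079  0.0011] t in target axes [0.1461 0.0789 0.0006] rv [-0.    -0.004  0.001]
```

```bash
python3 -m handwheel '[{"rx":0,"ry":0,"rz":0,"tx":0,"ty":0,"tz":-0.03,"hand":1},{"rx":0,"ry":0,"rz":0,"tx":0,"ty":0,"tz":-0.06,"hand":1},{"rx":0,"ry":0,"rz":0,"tx":0.0487,"ty":0.026,"tz":0,"hand":1},{"rx":0,"ry":0,"rz":0,"tx":0.0487,"ty":0.026,"tz":0,"hand":1},{"rx":0,"ry":0,"rz":0,"tx":0.0487,"ty":0.026,"tz":0,"hand":1},{"rx":0,"ry":0,"rz":0,"tx":0,"ty":0,"tz":0.05,"hand":1},{"rx":0,"ry":0,"rz":0,"tx":0,"ty":0,"tz":0.045,"hand":1},{"rx":0,"ry":0,"rz":0,"tx":0,"ty":0,"tz":0,"hand":1}]' 8; python3 -m handwheel '[{"rx":0,"ry":0,"rz":0,"tx":0,"ty":0,"tz":0,"hand":0.3},{"rx":0,"ry":0,"rz":0,"tx":0,"ty":0,"tz":0,"hand":0.3},{"rx":0,"ry":0,"rz":0,"tx":0,"ty":0,"tz":0,"hand":0.1},{"rx":0,"ry":0,"rz":0,"tx":0,"ty":0,"tz":-0.05,"hand":0.1},{"rx":0,"ry":0,"rz":0,"tx":0,"ty":0,"tz":-0.06,"hand":0.3},{"rx":0,"ry":0,"rz":0,"tx":0,"ty":0,"tz":0,"hand":0.3}]'; python3 d.py .531 .2514 .055 8;python3 - <<'E'
from h import *
a=grab('top','t10');b=grab('scene','s10')
h=cv2.cvtColor(a,cv2.COLOR_RGB2HSV)
m=cv2.inRange(h,(10,60,110),(22,170,255))
k,l,s,c=cv2.connectedComponentsWithStats(m)
for i in range(1,k):
    if s[i,4]>25 and s[i,1]>90: print(s[i].tolist(),c[i].round(1))
E
```

```text
time_s: 24.82
tcp_pos: [0.6628, 0.0063, 0.0422]
eef_rot: [-180.0, 0.5, -2.0]
force: [-1.2, -0.4, 0.1]
opening: 0.199
gripper_force: 8.0
time_s: 25.58
tcp_pos: [0.6709, 0.0057, 0.1625]
eef_rot: [180.0, -0.7, -2.0]
force: [-0.4, 0.4, -0.5]
opening: 0.356
gripper_force: 0.0
t in present axes [-0.1495 -0.2408  0.1055] t in target axes [-0.1044 -0.2628  0.1075] rv [ 0.002 -0.012 -0.174]
[315, 127, 21, 21, 260] [326.8 137.4]
[266, 175, 33, 1, 33] [282. 175.]
[303, 175, 32, 10, 157] [321.4 179.2]
[224, 176, 9, 29, 142] [227.7 190.4]
[272, 177, 40, 8, 140] [287.3 181. ]
[206, 182, 12, 26, 199] [211.1 194.1]
[187, 185, 13, 26, 185] [193.3 197.1]
[272, 188, 60, 13, 696] [302.8 194.1]
[265, 204, 70, 11, 363] [301.7 207.3]
```

Both cores are in the bin, as one tan blob at (327,137) in native pixels. Next is the blue roll.

```bash
python3 -m handwheel '[{"rx":0,"ry":0,"rz":-0.174,"tx":0,"ty":0,"tz":0,"hand":0.28},{"rx":0,"ry":0,"rz":0,"tx":-0.0174,"ty":-0.0438,"tz":0,"hand":0.28},{"rx":0,"ry":0,"rz":0,"tx":-0.0174,"ty":-0.0438,"tz":0,"hand":0.28},{"rx":0,"ry":0,"rz":0,"tx":-0.0174,"ty":-0.0438,"tz":0,"hand":0.28},{"rx":0,"ry":0,"rz":0,"tx":-0.0174,"ty":-0.0438,"tz":0,"hand":0.28},{"rx":0,"ry":0,"rz":0,"tx":-0.0174,"ty":-0.0438,"tz":0,"hand":0.28},{"rx":0,"ry":0,"rz":0,"tx":-0.0174,"ty":-0.0438,"tz":0,"hand":0.28},{"rx":0,"ry":0,"rz":0,"tx":0,"ty":0,"tz":0.04,"hand":0.28},{"rx":0,"ry":0,"rz":0,"tx":0,"ty":0,"tz":0,"hand":0.28},{"rx":0,"ry":0,"rz":0,"tx":0,"ty":0,"tz":0,"hand":0.28}]' 8;python3 d.py .531 .2514 .05 8; python3 - <<'E'
from h import *
a=grab('top','t11');b=grab('scene','s11')
cv2.imwrite('pics/p11.png',np.hstack([cv2.resize(a[140:240,160:293],(400,300),interpolation=cv2.INTER_CUBIC),cv2.resize(b[130:230,240:373],(400,300),interpolation=cv2.INTER_CUBIC)])[:,:,::-1])
E
```

```text
time_s: 26.92
tcp_pos: [0.5262, 0.2512, 0.1154]
eef_rot: [180.0, 0.1, 8.0]
force: [-0.3, -0.5, 0.1]
opening: 0.359
gripper_force: 0.0
t in present axes [0.0049 0.0004 0.0654] t in target axes [0.0048 0.0005 0.0654] rv [ 0.     0.001 -0.   ]
```

View pics/p11.png

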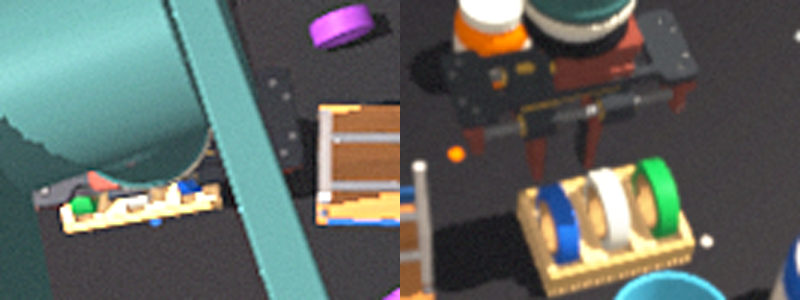

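```bash
python3 - <<'E'
from h import *
print('obs tip mid (294.3,187.7)');print(px('scene',[[.5262,.2512,z] for z in(.093,.105,.118)]).round(1).tolist())
# blue roll top centre and predicted
print('blue top',px('scene',[[.531,.2514,.074]]).round(1),'obs ~',(240+153/3,130+187/3))
E
```

```text
obs tip mid (294.3,187.7)
[[291.9, 189.2], [292.2, 186.4], [292.5, 183.2]]
blue top [[291.8 195.3]] obs ~ (291.0, 192.33333333333334)
```

The fingers at (537,155) and (590,150) in the scene panel straddle the blue roll at (560,225). I descend and close.

```bash
python3 -m handwheel '[{"rx":0,"ry":0,"rz":0,"tx":0.003,"ty":0,"tz":0.035,"hand":0.28},{"rx":0,"ry":0,"rz":0,"tx":0,"ty":0,"tz":0.023,"hand":0.28},{"rx":0,"ry":0,"rz":0,"tx":0,"ty":0,"tz":0,"hand":0.28},{"rx":0,"ry":0,"rz":0,"tx":0,"ty":0,"tz":0,"hand":0.28}]' 15;python3 -m handwheel '[{"rx":0,"ry":0,"rz":0,"tx":0,"ty":0,"tz":0,"hand":0.6},{"rx":0,"ry":0,"rz":0,"tx":0,"ty":0,"tz":0,"hand":0.8},{"rx":0,"ry":0,"rz":0,"tx":0,"ty":0,"tz":0,"hand":0.8},{"rx":0,"ry":0,"rz":0,"tx":0,"ty":0,"tz":0,"hand":0.8}]' 15
```

```text
time_s: 27.52
tcp_pos: [0.5305, 0.2522, 0.0589]
eef_rot: [-180.0, -0.1, 8.0]
force: [0.3, 0.1, -0.0]
opening: 0.358
gripper_force: 0.0
time_s: 28.02
tcp_pos: [0.5302, 0.2524, 0.0587]
eef_rot: [-180.0, -0.1, 8.0]
force: [-1.0, 0.4, 6.8]
opening: 0.203
gripper_force: 15.0
```

```bash
python3 -m handwheel '[{"rx":0,"ry":0,"rz":0,"tx":0,"ty":0,"tz":-0.03,"hand":1},{"rx":0,"ry":0,"rz":0,"tx":0,"ty":0,"tz":-0.045,"hand":1},{"rx":0,"ry":0,"rz":0,"tx":0,"ty":0,"tz":-0.045,"hand":1},{"rx":0,"ry":0,"rz":0.174,"tx":0,"ty":0,"tz":0,"hand":1},{"rx":0,"ry":0,"rz":0,"tx":0,"ty":0.0483,"tz":0,"hand":1},{"rx":0,"ry":0,"rz":0,"tx":0,"ty":0.0483,"tz":0,"hand":1},{"rx":0,"ry":0,"rz":0,"tx":0,"ty":0.0483,"tz":0,"hand":1},{"rx":0,"ry":0,"rz":0,"tx":0,"ty":0.0483,"tz":0,"hand":1},{"rx":0,"ry":0,"rz":0,"tx":0,"ty":0.0483,"tz":0,"hand":1},{"rx":0,"ry":0,"rz":0,"tx":0,"ty":0,"tz":0,"hand":1},{"rx":0,"ry":0,"rz":0,"tx":0,"ty":0,"tz":0,"hand":1}]' 20;python3 d.py .5223 .011 .086 -2; python3 - <<'E'
from h import *
a=grab('top','t12');b=grab('scene','s12')
def bl(im,n):
    h=cv2.cvtColor(im,cv2.COLOR_RGB2HSV);m=cv2.inRange(h,(105,150,60),(125,255,255));k,l,s,c=cv2.connectedComponentsWithStats(m)
    for i in range(1,k):
        if s[i,4]>30:print(n,s[i].tolist(),c[i].round(1))
bl(a,'top');bl(b,'scene');print(px('scene',[[.522,.011,.14]]),px('top',[[.522,.011,.17]]))
E
```

```text
time_s: 29.4
tcp_pos: [0.521, 0.0111, 0.1776]
eef_rot: [-180.0, 0.0, -2.0]
force: [0.3, -0.1, -0.2]
opening: 0.202
gripper_force: 20.0
t in present axes [0.0013 0.0001 0.0916] t in target axes [0.0013 0.     0.0916] rv [-0.001  0.    -0.   ]
top [109, 124, 43, 42, 275] [140.3 151.5]
top [143, 144, 18, 27, 54] [155.5 158.5]
top [269, 213, 64, 3, 96] [303.2 214.2]
scene [0, 0, 34, 14, 265] [17.   6.9]
scene [284, 0, 32, 10, 166] [299.6   5.1]
scene [0, 16, 6, 30, 117] [ 1.9 30.9]
scene [12, 21, 30, 15, 135] [28.2 30.8]
scene [0, 61, 26, 40, 432] [13.1 82.7]
scene [184, 169, 60, 32, 466] [202.3 190.5]
scene [368, 212, 43, 31, 323] [384.5 233.2]
scene [361, 241, 31, 17, 93] [374.1 252. ]
scene [101, 330, 7, 7, 40] [103.9 333.4]
scene [347, 334, 8, 8, 44] [350.3 337.5]
scene [142, 377, 7, 7, 33] [145.7 380.5]
[[190.52799022 186.84173296]] [[331.34111272 187.99026258]]
```

```bash
python3 -m handwheel '[{"rx":0,"ry":0,"rz":0,"tx":0.0013,"ty":0,"tz":0.045,"hand":1},{"rx":0,"ry":0,"rz":0,"tx":0,"ty":0,"tz":0.04,"hand":1},{"rx":0,"ry":0,"rz":0,"tx":0,"ty":0,"tz":0,"hand":1},{"rx":0,"ry":0,"rz":0,"tx":0,"ty":0,"tz":0,"hand":1}]' 20;python3 -m handwheel '[{"rx":0,"ry":0,"rz":0,"tx":0,"ty":0,"tz":0.004,"hand":1},{"rx":0,"ry":0,"rz":0,"tx":0,"ty":0,"tz":0,"hand":1},{"rx":0,"ry":0,"rz":0,"tx":0,"ty":0,"tz":0,"hand":1}]'; python3 -m handwheel '[{"rx":0,"ry":0,"rz":0,"tx":0,"ty":0,"tz":0.003,"hand":1},{"rx":0,"ry":0,"rz":0,"tx":0,"ty":0,"tz":0,"hand":1},{"rx":0,"ry":0,"rz":0,"tx":0,"ty":0,"tz":0,"hand":1}]'
```

```text
time_s: 30.0
tcp_pos: [0.5232, 0.0114, 0.0935]
eef_rot: [-180.0, -0.1, -1.9]
force: [0.8, -0.4, -0.1]
opening: 0.196
gripper_force: 20.0
time_s: 30.38
tcp_pos: [0.5229, 0.0106, 0.0892]
eef_rot: [-180.0, -0.1, -2.0]
force: [-0.9, -0.2, 0.2]
opening: 0.203
gripper_force: 20.0
time_s: 30.75
tcp_pos: [0.5229, 0.0107, 0.0869]
eef_rot: [-180.0, -0.1, -2.0]
force: [-3.1, 0.8, 12.1]
opening: 0.202
gripper_force: 20.0
```

```bash
python3 -m handwheel '[{"rx":0,"ry":0,"rz":0,"tx":0,"ty":0,"tz":0,"hand":0.45},{"rx":0,"ry":0,"rz":0,"tx":0,"ty":0,"tz":0,"hand":0.35},{"rx":0,"ry":0,"rz":0,"tx":0,"ty":0,"tz":0,"hand":0.3},{"rx":0,"ry":0,"rz":0,"tx":0,"ty":0,"tz":-0.04,"hand":0.3},{"rx":0,"ry":0,"rz":0,"tx":0,"ty":0,"tz":-0.05,"hand":0.3},{"rx":0,"ry":0,"rz":-0.174,"tx":0,"ty":0,"tz":0,"hand":0.28},{"rx":0,"ry":0,"rz":0,"tx":0.0069,"ty":-0.0467,"tz":0,"hand":0.28},{"rx":0,"ry":0,"rz":0,"tx":0.0069,"ty":-0.0467,"tz":0,"hand":0.28},{"rx":0,"ry":0,"rz":0,"tx":0.0069,"ty":-0.0467,"tz":0,"hand":0.28},{"rx":0,"ry":0,"rz":0,"tx":0.0069,"ty":-0.0467,"tz":0,"hand":0.28},{"rx":0,"ry":0,"rz":0,"tx":0.0069,"ty":-0.0467,"tz":0,"hand":0.28},{"rx":0,"ry":0,"rz":0,"tx":0.0069,"ty":-0.0467,"tz":0,"hand":0.28},{"rx":0,"ry":0,"rz":0,"tx":0,"ty":0,"tz":0.04,"hand":0.28},{"rx":0,"ry":0,"rz":0,"tx":0,"ty":0,"tz":0,"hand":0.28}]' 15;python3 d.py .525 .294 .0575 8; python3 - <<'E'
from h import *
a=grab('top','t13');b=grab('scene','s13')
h=cv2.cvtColor(b,cv2.COLOR_RGB2HSV);m=cv2.inRange(h,(105,150,60),(125,255,255));k,l,s,c=cv2.connectedComponentsWithStats(m)
for i in range(1,k):
    if s[i,4]>30 and 170<s[i,0]<300 :print(s[i].tolist(),c[i].round(1))
h=cv2.cvtColor(a,cv2.COLOR_RGB2HSV);m=cv2.inRange(h,(105,150,60),(125,255,255));k,l,s,c=cv2.connectedComponentsWithStats(m)
for i in range(1,k):
    if s[i,4]>30 and 260<s[i,0]<350 :print('top',s[i].tolist(),c[i].round(1),onz('top',[c[i]],.099).round(4))
E
```

```text
time_s: 32.5
tcp_pos: [0.5216, 0.2934, 0.1328]
eef_rot: [179.9, 0.4, 8.1]
force: [0.3, -1.3, 0.9]
opening: 0.359
gripper_force: 0.0
t in present axes [ 0.004  -0.0003  0.0752] t in target axes [ 0.0035 -0.0002  0.0753] rv [0.002 0.007 0.001]
[184, 190, 15, 28, 217] [192.7 202.2]
[200, 193, 44, 7, 177] [221.9 195.9]
top [319, 180, 10, 22, 148] [324.3 189.3] [[0.5264 0.013  0.099 ]]
top [318, 201, 10, 7, 44] [322.7 204.2] [[0.4924 0.0179 0.099 ]]
top [269, 213, 64, 3, 99] [303.4 214.2] [[0.4707 0.0626 0.099 ]]
```

```bash
python3 -m handwheel '[{"rx":0,"ry":0,"rz":0,"tx":0.003,"ty":0,"tz":0.04,"hand":0.28},{"rx":0,"ry":0,"rz":0,"tx":0,"ty":0,"tz":0.035,"hand":0.28},{"rx":0,"ry":0,"rz":0,"tx":0,"ty":0,"tz":0,"hand":0.28},{"rx":0,"ry":0,"rz":0,"tx":0,"ty":0,"tz":0,"hand":0.6},{"rx":0,"ry":0,"rz":0,"tx":0,"ty":0,"tz":0,"hand":1},{"rx":0,"ry":0,"rz":0,"tx":0,"ty":0,"tz":0,"hand":1},{"rx":0,"ry":0,"rz":0,"tx":0,"ty":0,"tz":0,"hand":1}]' 20; python3 d.py .5239 .055 .0575 -2
```

```text
time_s: 33.48
tcp_pos: [0.529, 0.295, 0.0626]
eef_rot: [-180.0, -0.2, 8.0]
force: [-0.3, -0.5, 6.9]
opening: 0.201
gripper_force: 20.0
t in present axes [-0.0385  0.2369  0.0048] t in target axes [0.0033 0.24   0.0051] rv [-0.001 -0.004  0.175]
```

```bash
python3 -m handwheel '[{"rx":0,"ry":0,"rz":0,"tx":0,"ty":0,"tz":-0.03,"hand":1},{"rx":0,"ry":0,"rz":0,"tx":0,"ty":0,"tz":-0.045,"hand":1},{"rx":0,"ry":0,"rz":0,"tx":0,"ty":0,"tz":-0.045,"hand":1},{"rx":0,"ry":0,"rz":0.174,"tx":0,"ty":0,"tz":0,"hand":1},{"rx":0,"ry":0,"rz":0,"tx":0,"ty":0.048,"tz":0,"hand":1},{"rx":0,"ry":0,"rz":0,"tx":0,"ty":0.048,"tz":0,"hand":1},{"rx":0,"ry":0,"rz":0,"tx":0,"ty":0.048,"tz":0,"hand":1},{"rx":0,"ry":0,"rz":0,"tx":0,"ty":0.048,"tz":0,"hand":1},{"rx":0,"ry":0,"rz":0,"tx":0,"ty":0.048,"tz":0,"hand":1},{"rx":0,"ry":0,"rz":0,"tx":0,"ty":0,"tz":0,"hand":1},{"rx":0,"ry":0,"rz":0,"tx":0,"ty":0,"tz":0.04,"hand":1},{"rx":0,"ry":0,"rz":0,"tx":0,"ty":0,"tz":0.03,"hand":1},{"rx":0,"ry":0,"rz":0,"tx":0,"ty":0,"tz":0,"hand":1},{"rx":0,"ry":0,"rz":0,"tx":0,"ty":0,"tz":0,"hand":1}]' 20;python3 d.py .5239 .055 .089 -2
```

```text
time_s: 35.22
tcp_pos: [0.5199, 0.0552, 0.1116]
eef_rot: [-180.0, -0.1, -1.9]
force: [0.9, 0.2, 0.4]
opening: 0.207
gripper_force: 20.0
t in present axes [0.0039 0.0001 0.0226] t in target axes [0.004  0.     0.0226] rv [-0.    -0.001  0.001]
```

```bash
python3 -m handwheel '[{"rx":0,"ry":0,"rz":0,"tx":0.004,"ty":0,"tz":0.015,"hand":1},{"rx":0,"ry":0,"rz":0,"tx":0,"ty":0,"tz":0.005,"hand":1},{"rx":0,"ry":0,"rz":0,"tx":0,"ty":0,"tz":0,"hand":1},{"rx":0,"ry":0,"rz":0,"tx":0,"ty":0,"tz":0,"hand":1}]' 20;python3 -m handwheel '[{"rx":0,"ry":0,"rz":0,"tx":0,"ty":0,"tz":0.003,"hand":1},{"rx":0,"ry":0,"rz":0,"tx":0,"ty":0,"tz":0,"hand":1},{"rx":0,"ry":0,"rz":0,"tx":0,"ty":0,"tz":0,"hand":1}]'
```

```text
time_s: 35.72
tcp_pos: [0.5231, 0.0543, 0.0907]
eef_rot: [-180.0, 0.0, -2.0]
force: [-0.1, 0.0, -0.6]
opening: 0.201
gripper_force: 20.0
time_s: 36.1
tcp_pos: [0.525, 0.0543, 0.0886]
eef_rot: [-180.0, -0.2, -2.0]
force: [1.5, -0.7, 5.3]
opening: 0.206
gripper_force: 20.0
```

```bash
python3 -m handwheel '[{"rx":0,"ry":0,"rz":0,"tx":0,"ty":0,"tz":0,"hand":0.45},{"rx":0,"ry":0,"rz":0,"tx":0,"ty":0,"tz":0,"hand":0.35},{"rx":0,"ry":0,"rz":0,"tx":0,"ty":0,"tz":0,"hand":0.3},{"rx":0,"ry":0,"rz":0,"tx":0,"ty":0,"tz":-0.04,"hand":0.3},{"rx":0,"ry":0,"rz":0,"tx":0,"ty":0,"tz":-0.05,"hand":0.3},{"rx":0,"ry":0,"rz":-0.174,"tx":0,"ty":0,"tz":0,"hand":0.28},{"rx":0,"ry":0,"rz":0,"tx":0.0062,"ty":-0.047,"tz":0,"hand":0.28},{"rx":0,"ry":0,"rz":0,"tx":0.0062,"ty":-0.047,"tz":0,"hand":0.28},{"rx":0,"ry":0,"rz":0,"tx":0.0062,"ty":-0.047,"tz":0,"hand":0.28},{"rx":0,"ry":0,"rz":0,"tx":0.0062,"ty":-0.047,"tz":0,"hand":0.28},{"rx":0,"ry":0,"rz":0,"tx":0.0062,"ty":-0.047,"tz":0,"hand":0.28},{"rx":0,"ry":0,"rz":0,"tx":0.0062,"ty":-0.047,"tz":0,"hand":0.28},{"rx":0,"ry":0,"rz":0,"tx":0,"ty":0,"tz":0.04,"hand":0.28},{"rx":0,"ry":0,"rz":0,"tx":0,"ty":0,"tz":0,"hand":0.28}]' 15;python3 d.py .519 .3386 .0575 8
```

```text
time_s: 37.85
tcp_pos: [0.5177, 0.3379, 0.1346]
eef_rot: [179.9, 0.4, 8.1]
force: [0.0, -0.7, 0.5]
opening: 0.36
gripper_force: 0.0
t in present axes [ 0.0019 -0.0007  0.0771] t in target axes [ 0.0014 -0.0005  0.0771] rv [0.002 0.007 0.001]
```

```bash
python3 -m handwheel '[{"rx":0,"ry":0,"rz":0,"tx":0.001,"ty":0,"tz":0.04,"hand":0.28},{"rx":0,"ry":0,"rz":0,"tx":0,"ty":0,"tz":0.037,"hand":0.28},{"rx":0,"ry":0,"rz":0,"tx":0,"ty":0,"tz":0,"hand":0.28},{"rx":0,"ry":0,"rz":0,"tx":0,"ty":0,"tz":0,"hand":0.6},{"rx":0,"ry":0,"rz":0,"tx":0,"ty":0,"tz":0,"hand":1},{"rx":0,"ry":0,"rz":0,"tx":0,"ty":0,"tz":0,"hand":1},{"rx":0,"ry":0,"rz":0,"tx":0,"ty":0,"tz":0,"hand":1}]' 20; python3 d.py .5255 .099 .0575 -2
```

```text
time_s: 38.72
tcp_pos: [0.5233, 0.3396, 0.0627]
eef_rot: [-179.9, -0.2, 8.0]
force: [0.1, 0.4, 7.1]
opening: 0.199
gripper_force: 20.0
t in present axes [-0.0313  0.2386  0.0048] t in target axes [0.0106 0.2404 0.0052] rv [-0.001 -0.004  0.175]
```

```bash
python3 -m handwheel '[{"rx":0,"ry":0,"rz":0,"tx":0,"ty":0,"tz":-0.03,"hand":1},{"rx":0,"ry":0,"rz":0,"tx":0,"ty":0,"tz":-0.045,"hand":1},{"rx":0,"ry":0,"rz":0,"tx":0,"ty":0,"tz":-0.045,"hand":1},{"rx":0,"ry":0,"rz":0.174,"tx":0,"ty":0,"tz":0,"hand":1},{"rx":0,"ry":0,"rz":0,"tx":0.0022,"ty":0.0481,"tz":0,"hand":1},{"rx":0,"ry":0,"rz":0,"tx":0.0022,"ty":0.0481,"tz":0,"hand":1},{"rx":0,"ry":0,"rz":0,"tx":0.0022,"ty":0.0481,"tz":0,"hand":1},{"rx":0,"ry":0,"rz":0,"tx":0.0022,"ty":0.0481,"tz":0,"hand":1},{"rx":0,"ry":0,"rz":0,"tx":0.0022,"ty":0.0481,"tz":0,"hand":1},{"rx":0,"ry":0,"rz":0,"tx":0,"ty":0,"tz":0,"hand":1},{"rx":0,"ry":0,"rz":0,"tx":0,"ty":0,"tz":0.04,"hand":1},{"rx":0,"ry":0,"rz":0,"tx":0,"ty":0,"tz":0.03,"hand":1},{"rx":0,"ry":0,"rz":0,"tx":0,"ty":0,"tz":0,"hand":1},{"rx":0,"ry":0,"rz":0,"tx":0,"ty":0,"tz":0,"hand":1}]' 20;python3 d.py .5255 .099 .091 -2
```

```text
time_s: 40.48
tcp_pos: [0.5252, 0.0989, 0.1117]
eef_rot: [-180.0, -0.1, -1.9]
force: [-0.4, -0.7, 0.2]
opening: 0.202
gripper_force: 20.0
t in present axes [ 0.0003 -0.0001  0.0207] t in target axes [ 0.0003 -0.0001  0.0207] rv [-0.    -0.001  0.001]
```

```bash
python3 -m handwheel '[{"rx":0,"ry":0,"rz":0,"tx":0,"ty":0,"tz":0.015,"hand":1},{"rx":0,"ry":0,"rz":0,"tx":0,"ty":0,"tz":0.005,"hand":1},{"rx":0,"ry":0,"rz":0,"tx":0,"ty":0,"tz":0.003,"hand":1},{"rx":0,"ry":0,"rz":0,"tx":0,"ty":0,"tz":0,"hand":1},{"rx":0,"ry":0,"rz":0,"tx":0,"ty":0,"tz":0,"hand":1}]' 20;python3 -m handwheel '[{"rx":0,"ry":0,"rz":0,"tx":0,"ty":0,"tz":0,"hand":0.45},{"rx":0,"ry":0,"rz":0,"tx":0,"ty":0,"tz":0,"hand":0.35},{"rx":0,"ry":0,"rz":0,"tx":0,"ty":0,"tz":0,"hand":0.3},{"rx":0,"ry":0,"rz":0,"tx":0,"ty":0,"tz":-0.04,"hand":0.3},{"rx":0,"ry":0,"rz":0,"tx":0,"ty":0,"tz":-0.05,"hand":0.3},{"rx":0,"ry":0,"rz":0,"tx":-0.03,"ty":-0.04,"tz":-0.03,"hand":0.2},{"rx":0,"ry":0,"rz":0,"tx":-0.03,"ty":-0.04,"tz":-0.03,"hand":0.2},{"rx":0,"ry":0,"rz":0,"tx":-0.03,"ty":-0.04,"tz":0,"hand":0.2},{"rx":0,"ry":0,"rz":0,"tx":0,"ty":0,"tz":0,"hand":0.2}]' 15; python3 - <<'E'
from h import *
a=grab('top','t14');b=grab('scene','s14')
cv2.imwrite('pics/p14.png',np.vstack([cv2.resize(a[120:240,250:450],(800,480),interpolation=cv2.INTER_CUBIC)])[:,:,::-1])
E
```

```text
time_s: 41.1
tcp_pos: [0.5267, 0.0983, 0.0885]
eef_rot: [-180.0, -0.2, -2.0]
force: [4.7, 1.0, 4.4]
opening: 0.201
gripper_force: 20.0
time_s: 42.22
tcp_pos: [0.4362, 0.2231, 0.2378]
eef_rot: [-180.0, 0.1, -1.7]
force: [0.5, -0.9, -0.1]
opening: 0.399
gripper_force: 0.0
```

View pics/p14.png

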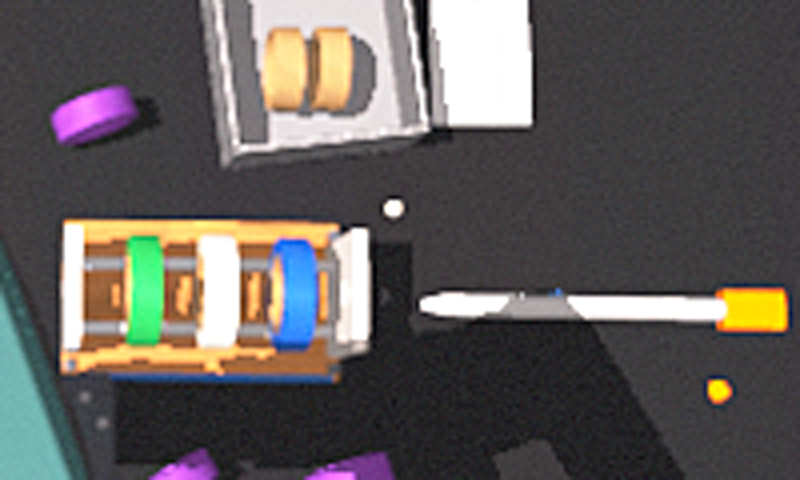

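The three rolls stand on the rails (green (145,290), white (220,290), blue (297,293)) and both cores are in the bin (310,68). The axle lies with its tab at (752,310) and its nose at (420,303).

```bash
python3 - <<'E'
from h import *
g=lambda *c:[(250+x/4,120+y/4) for x,y in c]
a=cv2.imread('pics/t14.png');h=cv2.cvtColor(a,cv2.COLOR_BGR2HSV)
m=cv2.inRange(h,(8,190,180),(25,255,255));k,l,s,c=cv2.connectedComponentsWithStats(m)
for i in range(1,k):
    if s[i,4]>40 and s[i,0]>400 : print(s[i].tolist(),c[i],onz('top',[c[i]],.012).round(4))
t=onz('top',g((755,309)),.012)[0];n=onz('top',g((419,304)),.007)[0];sh=onz('top',g((600,306.5)),.007)[0]
print('tab',t.round(4),'nose',n.round(4),sh.round(4),'len',np.linalg.norm((n-t)[:2]),'dx/dy',(n-t)[0]/(n-t)[1],(n-sh)[0]/(n-sh)[1])
b=cv2.imread('pics/s14.png');h=cv2.cvtColor(b,cv2.COLOR_BGR2HSV)
m=cv2.inRange(h,(8,190,180),(25,255,255));k,l,s,c=cv2.connectedComponentsWithStats(m)
for i in range(1,k):
    if s[i,4]>40: print('scene',s[i].tolist(),c[i],onz('scene',[c[i]],.01).round(4))
E
python3 d.py .511 -.294 .0575 88
```

```text
[429, 192, 18, 11, 68] [438.19117647 196.91176471] [[ 0.5099 -0.2905  0.012 ]]
tab [ 0.509  -0.2919  0.012 ] nose [ 0.5169 -0.0801  0.007 ] [ 0.513  -0.1951  0.007 ] len 0.21187627490374902 dx/dy 0.03735908246183176 0.034213268793796714
scene [48, 0, 21, 3, 48] [57.33333333  0.77083333] [[-0.5573 -0.5     0.01  ]]
scene [56, 21, 24, 9, 145] [68.         25.29655172] [[-0.3759 -0.4314  0.01  ]]
scene [259, 135, 25, 14, 160] [271.0875  142.48125] [[0.3    0.2345 0.01  ]]
scene [71, 220, 17, 11, 149] [ 79.16778523 225.20134228] [[ 0.5111 -0.2926  0.01  ]]
scene [58, 309, 9, 8, 56] [ 62.         312.39285714] [[ 0.7435 -0.3134  0.01  ]]
t in present axes [0.0896 0.5124 0.1802] t in target axes [-0.5123  0.0907  0.1799] rv [ 0.000e+00  1.000e-03 -1.569e+00]
```

```bash
python3 -m handwheel '[{"rx":0,"ry":0,"rz":-0.1743,"tx":0,"ty":0,"tz":0,"hand":0.2},{"rx":0,"ry":0,"rz":-0.1743,"tx":0,"ty":0,"tz":0,"hand":0.2},{"rx":0,"ry":0,"rz":-0.1743,"tx":0,"ty":0,"tz":0,"hand":0.2},{"rx":0,"ry":0,"rz":-0.1743,"tx":0,"ty":0,"tz":0,"hand":0.2},{"rx":0,"ry":0,"rz":-0.1743,"tx":0,"ty":0,"tz":0,"hand":0.2},{"rx":0,"ry":0,"rz":-0.1743,"tx":0,"ty":0,"tz":0,"hand":0.2},{"rx":0,"ry":0,"rz":-0.1743,"tx":0,"ty":0,"tz":0,"hand":0.2},{"rx":0,"ry":0,"rz":-0.1743,"tx":0,"ty":0,"tz":0,"hand":0.2},{"rx":0,"ry":0,"rz":-0.1743,"tx":0,"ty":0,"tz":0,"hand":0.2}]' 15;  python3 -m handwheel '[{"rx":0,"ry":0,"rz":0,"tx":-0.0512,"ty":0.0091,"tz":0,"hand":0},{"rx":0,"ry":0,"rz":0,"tx":-0.0512,"ty":0.0091,"tz":0,"hand":0},{"rx":0,"ry":0,"rz":0,"tx":-0.0512,"ty":0.0091,"tz":0,"hand":0},{"rx":0,"ry":0,"rz":0,"tx":-0.0512,"ty":0.0091,"tz":0,"hand":0},{"rx":0,"ry":0,"rz":0,"tx":-0.0512,"ty":0.0091,"tz":0,"hand":0},{"rx":0,"ry":0,"rz":0,"tx":-0.0512,"ty":0.0091,"tz":0,"hand":0},{"rx":0,"ry":0,"rz":0,"tx":-0.0512,"ty":0.0091,"tz":0,"hand":0},{"rx":0,"ry":0,"rz":0,"tx":-0.0512,"ty":0.0091,"tz":0,"hand":0},{"rx":0,"ry":0,"rz":0,"tx":-0.0512,"ty":0.0091,"tz":0,"hand":0},{"rx":0,"ry":0,"rz":0,"tx":-0.0512,"ty":0.0091,"tz":0,"hand":0},{"rx":0,"ry":0,"rz":0,"tx":0,"ty":0,"tz":0.05,"hand":0},{"rx":0,"ry":0,"rz":0,"tx":0,"ty":0,"tz":0.05,"hand":0},{"rx":0,"ry":0,"rz":0,"tx":0,"ty":0,"tz":0,"hand":0}]';python3 d.py .511 -.294 .0075 88; python3 - <<'E'
from h import *
a=grab('top','t15');b=grab('scene','s15')
for n,im in(('top',a),('scene',b)):
    h=cv2.cvtColor(im,cv2.COLOR_RGB2HSV);m=cv2.inRange(h,(8,190,180),(25,255,255));k,l,s,c=cv2.connectedComponentsWithStats(m)
    for i in range(1,k):
        if s[i,4]>20: print(n,s[i].tolist(),c[i].round(1))
w=cv2.inRange(a[185:205,350:430],(190,190,190),(255,255,255));ys,xs=np.nonzero(w);print(len(xs),xs.min()+350 if len(xs) else 0,np.polyfit(xs+350,ys+185,1) if len(xs) else 0)
E
```

```text
time_s: 43.45
tcp_pos: [0.4394, 0.2197, 0.237]
eef_rot: [-180.0, 0.0, 88.1]
force: [-0.4, -0.4, -0.1]
opening: 0.402
gripper_force: 0.0
time_s: 45.08
tcp_pos: [0.5072, -0.2932, 0.1334]
eef_rot: [-179.5, -0.3, 87.8]
force: [-0.1, 0.9, 0.1]
opening: 0.499
gripper_force: 0.0
t in present axes [-0.0013  0.0048  0.1259] t in target axes [-0.0007  0.0038  0.1259] rv [-0.008 -0.005 -0.003]
top [437, 107, 7, 7, 29] [440.1 109.9]
top [429, 192, 18, 11, 139] [438.2 196.9]
top [217, 267, 30, 20, 73] [234.3 272.6]
scene [59, 19, 22, 11, 153] [69.6 25.2]
scene [259, 135, 25, 13, 160] [271.  142.4]
scene [88, 208, 6, 5, 24] [ 90.3 209.9]
scene [71, 220, 17, 11, 156] [ 79.2 225.3]
scene [58, 309, 9, 8, 56] [ 62.  312.4]
389 355 [1.75467634e-02 1.89275997e+02]
```

```bash
python3 -m handwheel '[{"rx":0,"ry":0,"rz":0,"tx":-0.001,"ty":0.003,"tz":0.05,"hand":0},{"rx":0,"ry":0,"rz":0,"tx":0,"ty":0,"tz":0.05,"hand":0},{"rx":0,"ry":0,"rz":0,"tx":0,"ty":0,"tz":0.016,"hand":0},{"rx":0,"ry":0,"rz":0,"tx":0,"ty":0,"tz":0.006,"hand":0.1},{"rx":0,"ry":0,"rz":0,"tx":0,"ty":0,"tz":0.002,"hand":0.1},{"rx":0,"ry":0,"rz":0,"tx":0,"ty":0,"tz":0,"hand":0.1},{"rx":0,"ry":0,"rz":0,"tx":0,"ty":0,"tz":0,"hand":0.1}]' 10; python3 d.py .511 -.294 .0075 88
```

```text
time_s: 46.05
tcp_pos: [0.5146, -0.2953, 0.0147]
eef_rot: [179.9, 0.1, 87.9]
force: [-0.1, -0.5, -0.8]
opening: 0.452
gripper_force: 0.0
t in present axes [ 0.0012 -0.0036  0.0072] t in target axes [ 0.0012 -0.0036  0.0072] rv [ 0.002  0.001 -0.001]
```

```bash
python3 -m handwheel '[{"rx":0,"ry":0,"rz":0,"tx":0.001,"ty":-0.0036,"tz":0.004,"hand":0.1},{"rx":0,"ry":0,"rz":0,"tx":0,"ty":0,"tz":0.0025,"hand":0.1},{"rx":0,"ry":0,"rz":0,"tx":0,"ty":0,"tz":0,"hand":0.1},{"rx":0,"ry":0,"rz":0,"tx":0,"ty":0,"tz":0,"hand":0.1}]' 10;python3 -m handwheel '[{"rx":0,"ry":0,"rz":0,"tx":0,"ty":0,"tz":0,"hand":0.5},{"rx":0,"ry":0,"rz":0,"tx":0,"ty":0,"tz":0,"hand":0.7},{"rx":0,"ry":0,"rz":0,"tx":0,"ty":0,"tz":0,"hand":0.7},{"rx":0,"ry":0,"rz":0,"tx":0,"ty":0,"tz":0,"hand":0.7}]' 10
```

```text
time_s: 46.55
tcp_pos: [0.5104, -0.2937, 0.0069]
eef_rot: [-180.0, -0.0, 87.9]
force: [0.6, 0.6, 1.4]
opening: 0.448
gripper_force: 0.0
time_s: 47.05
tcp_pos: [0.5105, -0.2938, 0.0071]
eef_rot: [180.0, -0.0, 87.9]
force: [0.4, 0.4, -0.0]
opening: 0.274
gripper_force: 10.0
```

```bash
python3 -m handwheel '[{"rx":0,"ry":0,"rz":0,"tx":0,"ty":0,"tz":0,"hand":1},{"rx":0,"ry":0,"rz":0,"tx":0,"ty":0,"tz":-0.02,"hand":1},{"rx":0,"ry":0,"rz":0,"tx":0,"ty":0,"tz":-0.025,"hand":1},{"rx":0,"ry":0,"rz":0,"tx":0,"ty":0,"tz":-0.013,"hand":1},{"rx":0,"ry":0,"rz":0,"tx":0,"ty":0,"tz":0,"hand":1},{"rx":0,"ry":0,"rz":0,"tx":0,"ty":0,"tz":0,"hand":1}]' 50;python3 d.py .5105 -.294 .065 87.8; python3 -m handwheel '[{"rx":0,"ry":0,"rz":0,"tx":0.02,"ty":0,"tz":0,"hand":1},{"rx":0,"ry":0,"rz":0,"tx":0.015,"ty":0,"tz":0,"hand":1},{"rx":0,"ry":0,"rz":0,"tx":0,"ty":0,"tz":0,"hand":1},{"rx":0,"ry":0,"rz":0,"tx":0,"ty":0,"tz":0,"hand":1}]';python3 d.py .51205 -.259 .065 87.8; python3 - <<'E'
from h import *
a=grab('top','t16');b=grab('scene','s16')
A=cv2.resize(a[155:225,320:460],(800,400),interpolation=cv2.INTER_CUBIC)[:,:,::-1]
B=cv2.resize(b[180:230,60:240],(800,200) if 0 else (720,200),interpolation=cv2.INTER_CUBIC)[:,:,::-1]
cv2.imwrite('pics/p16.png',np.vstack([A,np.pad(B,((0,0),(0,80),(0,0)))]))
E
```

```text
time_s: 47.8
tcp_pos: [0.5098, -0.2933, 0.0643]
eef_rot: [-179.9, -0.0, 87.9]
force: [0.5, -0.2, -1.7]
opening: 0.266
gripper_force: 50.0
t in present axes [-0.0007  0.0007 -0.0007] t in target axes [-0.0007  0.0007 -0.0007] rv [-0.001 -0.001  0.002]
time_s: 48.3
tcp_pos: [0.5119, -0.2585, 0.0651]
eef_rot: [180.0, 0.0, 88.0]
force: [-0.2, 0.0, -1.8]
opening: 0.267
gripper_force: 50.0
t in present axes [-0.0004  0.0002  0.0001] t in target axes [-0.0004  0.0002  0.0001] rv [0.    0.    0.003]
```

View pics/p16.png

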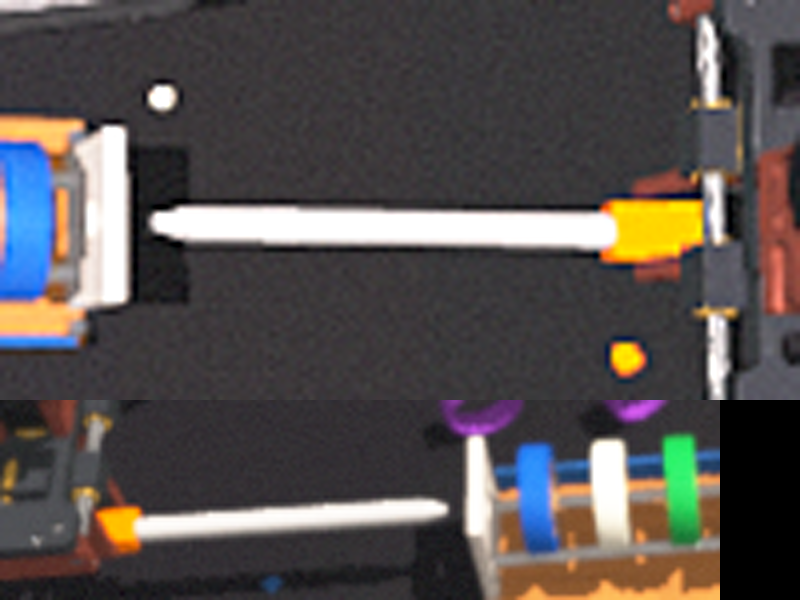

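The nose at (152,222) points at the plate, level with the axle in both views. I compare the axle's image line with the one from just after the withdrawal (t6), then insert.

```bash
python3 - <<'E'
from h import *
def fit(f,n,r,xs):
    a=cv2.imread(f'pics/{f}.png').astype(int);y0,y1,x0,x1=r
    w=(a[y0:y1,x0:x1].min(2)>150);c=[];X=[]
    for x in range(x0,x1):
        ys=np.nonzero(w[:,x-x0])[0]
        if 3<=len(ys)<=12:c.append(ys.mean()+y0);X.append(x)
    p=np.polyfit(X,c,1);print(f,n,len(X),np.polyval(p,xs).round(2))
fit('t6','top',(186,206,370,430),[360,400,430]);fit('t16','top',(186,206,355,420),[360,400,430])
fit('s6','scene',(195,225,90,150),[90,120,160]);fit('s16','scene',(195,225,100,165),[90,120,160])
E
```

```text
t6 top 60 [193.97 194.93 195.64]
t16 top 65 [193.85 194.48 194.95]
s6 scene 60 [212.32 210.28 207.57]
s16 scene 65 [211.86 209.83 207.12]
```

```bash
python3 -m handwheel '[{"rx":0,"ry":0,"rz":0,"tx":0.01,"ty":0,"tz":0,"hand":1},{"rx":0,"ry":0,"rz":0,"tx":0,"ty":0,"tz":0,"hand":1}]'|sed -n '2p;4p'; python3 -m handwheel '[{"rx":0,"ry":0,"rz":0,"tx":0.008,"ty":0,"tz":0,"hand":1},{"rx":0,"ry":0,"rz":0,"tx":0,"ty":0,"tz":0,"hand":1}]'|sed -n '2p;4p'; python3 -m handwheel '[{"rx":0,"ry":0,"rz":0,"tx":0.006,"ty":0,"tz":0,"hand":1},{"rx":0,"ry":0,"rz":0,"tx":0,"ty":0,"tz":0,"hand":1}]'|sed -n '2p;4p'
```

```text
tcp_pos: [0.5117, -0.2479, 0.0649]
force: [0.7, -0.2, -0.8]
tcp_pos: [0.5121, -0.24, 0.065]
force: [0.6, 0.4, -1.4]
tcp_pos: [0.5124, -0.2343, 0.065]
force: [0.2, -1.2, -1.8]
```

```bash
python3 -m handwheel '[{"rx":0,"ry":0,"rz":0,"tx":0.008,"ty":0,"tz":0,"hand":1},{"rx":0,"ry":0,"rz":0,"tx":0.008,"ty":0,"tz":0,"hand":1},{"rx":0,"ry":0,"rz":0,"tx":0,"ty":0,"tz":0,"hand":1}]'|sed -n '2p;4p'; python3 -m handwheel '[{"rx":0,"ry":0,"rz":0,"tx":0.01,"ty":0,"tz":0,"hand":1},{"rx":0,"ry":0,"rz":0,"tx":0.01,"ty":0,"tz":0,"hand":1},{"rx":0,"ry":0,"rz":0,"tx":0,"ty":0,"tz":0,"hand":1}]'|sed -n '2,4p'; python3 - <<'E'
from h import *
print(bot.sense()['ft_torque'])
a=cv2.cvtColor(grab('top','t17'),cv2.COLOR_RGB2HSV)
E
```

```text
tcp_pos: [0.5129, -0.2179, 0.065]
force: [0.0, 0.8, -1.1]
tcp_pos: [0.5136, -0.1977, 0.065]
eef_rot: [-180.0, -0.0, 88.0]
force: [0.2, -0.0, -1.2]
[-0.1782559  -0.13045515 -0.03470686]
```

```bash
python3 -m handwheel '[{"rx":0,"ry":0,"rz":0,"tx":0.015,"ty":0,"tz":0,"hand":1},{"rx":0,"ry":0,"rz":0,"tx":0.02,"ty":0,"tz":0,"hand":1},{"rx":0,"ry":0,"rz":0,"tx":0.015,"ty":0,"tz":0,"hand":1},{"rx":0,"ry":0,"rz":0,"tx":0,"ty":0,"tz":0,"hand":1},{"rx":0,"ry":0,"rz":0,"tx":0,"ty":0,"tz":0,"hand":1}]'|sed -n '2,4p'; python3 -m handwheel '[{"rx":0,"ry":0,"rz":0,"tx":0.015,"ty":0,"tz":0,"hand":1},{"rx":0,"ry":0,"rz":0,"tx":0.02,"ty":0,"tz":0,"hand":1},{"rx":0,"ry":0,"rz":0,"tx":0.015,"ty":0,"tz":0,"hand":1},{"rx":0,"ry":0,"rz":0,"tx":0,"ty":0,"tz":0,"hand":1},{"rx":0,"ry":0,"rz":0,"tx":0,"ty":0,"tz":0,"hand":1}]'|sed -n '2,4p'; python3 d.py .5195 -.0541 .065 87.8
```

```text
tcp_pos: [0.5159, -0.1488, 0.0651]
eef_rot: [180.0, 0.0, 88.0]
force: [0.2, 0.0, -1.6]
tcp_pos: [0.5176, -0.0988, 0.0651]
eef_rot: [180.0, 0.0, 88.0]
force: [-1.0, -0.7, 0.2]
t in present axes [0.0447 0.0003 0.0001] t in target axes [0.0447 0.0001 0.0001] rv [0.    0.    0.003]
```

```bash
python3 -m handwheel '[{"rx":0,"ry":0,"rz":0,"tx":0.01,"ty":0,"tz":0,"hand":1},{"rx":0,"ry":0,"rz":0,"tx":0.01,"ty":0,"tz":0,"hand":1},{"rx":0,"ry":0,"rz":0,"tx":0,"ty":0,"tz":0,"hand":1}]'|sed -n '2,4p'; python3 -m handwheel '[{"rx":0,"ry":0,"rz":0,"tx":0.006,"ty":0,"tz":0,"hand":1},{"rx":0,"ry":0,"rz":0,"tx":0.005,"ty":0,"tz":0,"hand":1},{"rx":0,"ry":0,"rz":0,"tx":0,"ty":0,"tz":0,"hand":1}]'|sed -n '2,4p'; python3 -m handwheel '[{"rx":0,"ry":0,"rz":0,"tx":0.004,"ty":0,"tz":0,"hand":1},{"rx":0,"ry":0,"rz":0,"tx":0.003,"ty":0,"tz":0,"hand":1},{"rx":0,"ry":0,"rz":0,"tx":0,"ty":0,"tz":0,"hand":1}]'|sed -n '2,4p'
```

```text
tcp_pos: [0.5179, -0.078, 0.065]
eef_rot: [-180.0, -0.0, 88.0]
force: [-0.9, 0.4, -1.7]
tcp_pos: [0.5186, -0.0675, 0.0651]
eef_rot: [-180.0, -0.0, 87.9]
force: [1.2, 0.5, -1.8]
tcp_pos: [0.5188, -0.0606, 0.0651]
eef_rot: [-180.0, -0.0, 87.9]
force: [-0.5, -0.3, -1.2]
```

```bash
python3 -m handwheel '[{"rx":0,"ry":0,"rz":0,"tx":0.003,"ty":0,"tz":0,"hand":1},{"rx":0,"ry":0,"rz":0,"tx":0.002,"ty":0,"tz":0,"hand":1},{"rx":0,"ry":0,"rz":0,"tx":0,"ty":0,"tz":0,"hand":1}]'|sed -n '2p;4p'; python3 -m handwheel '[{"rx":0,"ry":0,"rz":0,"tx":0.0015,"ty":0,"tz":0,"hand":1},{"rx":0,"ry":0,"rz":0,"tx":0,"ty":0,"tz":0,"hand":1}]'|sed -n '2p;4p'; python3 -m handwheel '[{"rx":0,"ry":0,"rz":0,"tx":0.0015,"ty":0,"tz":0,"hand":1},{"rx":0,"ry":0,"rz":0,"tx":0,"ty":0,"tz":0,"hand":1}]'|sed -n '2p;4p'
```

```text
tcp_pos: [0.519, -0.0557, 0.0651]
force: [0.1, 0.1, -2.5]
tcp_pos: [0.5191, -0.0543, 0.0651]
force: [0.2, -0.2, -0.8]
tcp_pos: [0.5191, -0.0528, 0.0651]
force: [0.1, 0.0, -0.8]
```

```bash
python3 -m handwheel '[{"rx":0,"ry":0,"rz":0,"tx":0.0015,"ty":0,"tz":0,"hand":1},{"rx":0,"ry":0,"rz":0,"tx":0,"ty":0,"tz":0,"hand":1}]'|sed -n '2p;4p'; python3 -m handwheel '[{"rx":0,"ry":0,"rz":0,"tx":0.001,"ty":0,"tz":0,"hand":1},{"rx":0,"ry":0,"rz":0,"tx":0,"ty":0,"tz":0,"hand":1}]'|sed -n '2p;4p'; python3 - <<'E'
from h import *
a=grab('top','t18');b=grab('scene','s18')
for f,n,r in(('t0','top',(180,205,250,275)),('t18','top',(180,205,250,275)),('s0','scene',(190,212,235,275)),('s18','scene',(190,212,235,275))):
    im=cv2.imread(f'pics/{f}.png').min(2);y0,y1,x0,x1=r;w=im[y0:y1,x0:x1]>140
    ys,xs=np.nonzero(w);nx=(xs.min() if n=='top' else xs.max());print(f,nx+x0,ys[xs==nx].mean()+y0)
E
```

```text
tcp_pos: [0.5192, -0.0513, 0.0651]
force: [0.7, 0.7, -0.6]
tcp_pos: [0.5192, -0.051, 0.0651]
force: [-0.6, -4.4, -1.7]
t0 260 192.0
t18 259 192.0
s0 254 200.5
s18 255 200.0
```

The shoulder has met the plate, with Fy -4.4 N and the nose pixel level with or slightly beyond its starting position. I press a little, release and lift away.

```bash
python3 -m handwheel '[{"rx":0,"ry":0,"rz":0,"tx":0.001,"ty":0,"tz":0.001,"hand":1},{"rx":0,"ry":0,"rz":0,"tx":0,"ty":0,"tz":0.001,"hand":1}]'|sed -n '2p;4p'; python3 -m handwheel '[{"rx":0,"ry":0,"rz":0,"tx":0,"ty":0,"tz":0,"hand":0.3},{"rx":0,"ry":0,"rz":0,"tx":0,"ty":0,"tz":0,"hand":0.1},{"rx":0,"ry":0,"rz":0,"tx":0,"ty":0,"tz":0,"hand":0},{"rx":0,"ry":0,"rz":0,"tx":0,"ty":0,"tz":0,"hand":0},{"rx":0,"ry":0,"rz":0,"tx":0,"ty":0,"tz":-0.03,"hand":0},{"rx":0,"ry":0,"rz":0,"tx":0,"ty":0,"tz":-0.05,"hand":0},{"rx":0,"ry":0,"rz":0,"tx":-0.05,"ty":0,"tz":-0.03,"hand":0},{"rx":0,"ry":0,"rz":0,"tx":-0.05,"ty":0,"tz":0,"hand":0},{"rx":0,"ry":0,"rz":0,"tx":-0.05,"ty":0,"tz":0,"hand":0},{"rx":0,"ry":0,"rz":0,"tx":-0.05,"ty":0,"tz":0,"hand":0},{"rx":0,"ry":0,"rz":0,"tx":-0.05,"ty":0,"tz":0,"hand":0},{"rx":0,"ry":0,"rz":0,"tx":0,"ty":0,"tz":0,"hand":0},{"rx":0,"ry":0,"rz":0,"tx":0,"ty":0,"tz":0,"hand":0}]'; python3 - <<'E'
from h import *
grab('top','t19');grab('scene','s19')
for f,n,r in(('t0','top',(180,205,250,275)),('t19','top',(180,205,250,275)),('s0','scene',(190,212,235,275)),('s19','scene',(190,212,235,275))):
    im=cv2.imread(f'pics/{f}.png');w=im.min(2);y0,y1,x0,x1=r;w=w[y0:y1,x0:x1]>140
    ys,xs=np.nonzero(w);nx=(xs.min() if n=='top' else xs.max());print(f,nx+x0,ys[xs==nx].mean()+y0)
    h=cv2.cvtColor(im,cv2.COLOR_BGR2HSV)
    for cn,lo,hi in(('tab',(8,190,180),(25,255,255)),('green',(50,120,60),(75,255,255)),('blue',(105,150,60),(125,255,255))):
        k,l,s,c=cv2.connectedComponentsWithStats(cv2.inRange(h,lo,hi))
        for i in range(1,k):
            if s[i,4]>35 and ((n=='top' and 260<c[i][0]<370 and 170<c[i][1]<212) or (n=='scene' and 155<c[i][0]<260 and 180<c[i][1]<240)): print('  ',cn,s[i].tolist(),c[i].round(1))
E
```

```text
tcp_pos: [0.5197, -0.0509, 0.0637]
force: [-1.8, -9.4, 3.2]
time_s: 55.68
tcp_pos: [0.5097, -0.2984, 0.1726]
eef_rot: [-180.0, -0.1, 87.9]
force: [-0.0, -0.3, 0.8]
opening: 0.503
gripper_force: 0.0
t0 260 192.0
   tab [343, 188, 16, 11, 59] [349.7 192.8]
t19 259 192.0
   tab [343, 188, 14, 11, 57] [348.8 192.7]
   green [282, 179, 9, 27, 214] [286.1 192.1]
   blue [318, 180, 11, 27, 173] [323.8 193.2]
s0 254 200.5
   tab [160, 202, 16, 11, 155] [167.7 206.7]
   blue [230, 192, 14, 6, 58] [236.6 194.6]
   blue [206, 194, 15, 6, 62] [213.5 196.4]
   blue [185, 196, 13, 5, 54] [190.8 198.1]
s19 255 200.0
   tab [162, 201, 14, 12, 143] [168.5 206.5]
   green [225, 188, 10, 28, 205] [229.9 201.1]
   blue [184, 191, 15, 27, 218] [192.7 202.9]
   blue [235, 192, 9, 5, 36] [239.2 194.4]
```

```bash
python3 -c "
from cell import bot
print(bot.sign_off())"
```

```text
the job is handed in; nothing more can be done
None
```

I handed the job in at about 56 s of robot time: both cores are in the bin, and the three rolls stand on the rails with the axle threaded back through them, its shoulder against the side plate. The sign-off returned no verdict, so this rests on the last camera images and the contact force.

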